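# Mount the pan on a tilted pelletiser spindle and start its clamp nut

## Robot

A 7-joint arm with a two-finger parallel gripper is mounted at the origin on a cart in front of the work surface, level with it; the furniture and walls round the work are solid. World frame = base frame: x ahead of the robot, y to its left, z up, the work surface at z = 0. Lengths are in m, angles in rad, forces in N, time in s.
With the tool pointing down it reaches from about 0.4 to 0.85 m from the base axis. Payload 10.4 kg.
Tool frame: the origin (TCP) lies on the centre line of the jaws, within the pads' length; the fingertips stand r.finger_overhang ahead of it and the grasp point (between the pads) lies 5 mm behind it (r.finger_overhang is the distance from the TCP to the fingertips, in m); z points along the fingers, y is the line along which they close (so a half turn about z gives the same grasp; the last joint's range is limited). The gripper opens to 87 mm and grips with 3 to 60 N. Pads are 19 mm wide; open, the fingers measure 117 mm over their backs; the gripper's body (75 mm by 190 mm) begins 51 mm behind the grasp point.
Start: joints at [1.133, 0.332, -0.065, 1.46, 0.022, 1.35, -0.088], TCP at [0.252, -0.572, 0.237] pointing down, gripper open.
Joint ranges: [-2.6, 2.6], [-0.5, 2.12], [-1.47, 1.34], [0.16, 2.42], [-1.27, 4.41], [0.06, 2.06], [-2.6, 2.6]. Speed limits (rad/s): [2.22, 2.22, 2.79, 2.79, 3.14, 3.14, 3.14].

## Interface

Orientations are given as a unit quaternion [x, y, z, w].
In Python, from bench import read_state, viewer, r gives the robot as it stands.
- The arm moves only by the tool carry_out, never from a script. Its argument "moves" is a list of rows, each a list of 6 numbers: the shift along the tool's x, y, z in units of 40 mm (1.0 is 40 mm), then the turn, a rotation vector about the tool's x, y, z in units of 8 degrees (1.0 is 8 degrees). A call has 1 to 20 rows; each row shifts and turns the commanded pose from where the row before left it, along the tool's axes as they then stand; what a row does not reach is not made up. A row lasts 1/8 s, in which the tool goes at most 62.5 mm and 10.7 degrees, less where a joint would pass 70% of its speed; a pose out of reach is approached as far as the arm can. A call is refused whole if a number of a shift passes 1 or a number of a turn 1, either way. A call with a gripper value outside its range is refused whole. "fingers" is the finger opening in mm, from 0 to 87, set as the call begins (left out, the last holds). The fingers move at their own pace and stop on an object; "force" is the grip in N (left out, the last holds). Time passes only in rows, so rows that do not move let the fingers close. It gives the time, the measured TCP pose, the force, the opening and the grip force at its end, in the units of the state.
- read_state(): the state, without advancing time (a new reading comes with each control period).
- viewer.camera(name): name is "side" or "top"; returns a dict with "pixels" (384x512x3 uint8, red, green, blue), "range_z" (384x512 float32, m along the optical axis (not along the pixel's ray), 0 where there is no reading), "fx", "fy", "cx", "cy" (pixels), "xyz" and "orientation" of the camera in the world. Camera axes: x right, y down, z forward; pixel columns grow to the right and rows downward; lengths in m; the calibration is good to about 2 mm. A picture is of the moment at which its call begins.
- r.close_job(): hands the job in; it is judged then, once.
The state is a dict: "time": time; "joint_positions": joint angles; "joint_vel": joint speeds; "joint_torque": joint torques, N m; "ee_pos": TCP position; "eef_rot": TCP orientation; "ft_force": force on the tool from outside, world axes, zero at the start; "torque": the same for the moment, N m; "width": finger opening in m; "grip_force": force on a finger pad.
Only numpy, scipy, OpenCV 4.12 (cv2) and the standard library are available. Lean on these libraries where they do the work, as an engineer would, in place of code of your own. Each camera call takes 0.05 s, during which the arm holds its last target. There are 200 camera calls.

## Task

Fit the loose pan on the tilted spindle of the disc pelletiser so that it lies flat on the spindle's flange. Then put the collar nut on the spindle, collar towards the pan, turn it backwards (anticlockwise) on top of the thread until you feel it drop over the thread's start, and only then run it down clockwise until its collar bears snugly on the pan's boss. Let go of it, and leave the other things on the bench where they stand.

Things in the scene. Friction and masses are not known exactly. Their poses are not given: they have to be found in the camera images.
- pan_boss (a point): Loose aluminium pan (0.35 kg), a round dish 153 mm over the rim and 30 mm high, lying bottom down. In its middle stands a round boss, 40.6 mm across and 36 mm high from the pan's underside, with a plain 28 mm bore right through: pick it up by the boss. This point: on the bore's axis, half-way up the boss, 18 mm above the underside. z points up along the bore; the turn about z does not matter.
- pan: The same pan; origin at the centre of its underside. Floor 5 mm thick, its inside radius 66 mm, so fingers have 46 mm of flat floor round the boss.
- nut_mid (a point): Loose plated steel collar nut (0.18 kg), standing on its collar: hexagon 36 mm across flats, 36 mm high in all, round collar 50 mm in diameter, 6 mm thick, at the lower end; flats from 6 to 34 mm above the underside. This point: on its axis, half-way up, 18 mm above the underside. z points away from the collar; x passes through the middle of a flat, and a flat follows every 60 degrees.
- nut: The same nut; origin at the centre of the collar's underside. Bore 27 mm, widened to 32 mm at the foot; in it two opposite thread lugs with 18 mm between them. The lugs' low ends lie at +x and -x, undersides 6 mm above the collar's underside; each rises anticlockwise (seen from above) over 50 degrees, 4 mm thick. Every half turn the nut is the same to the thread.
- spindle_seat (a point): Centre of the upper face of the spindle's 64 mm flange, on which the pan must lie. z runs along the spindle to its free end and leans 33 degrees from vertical, towards the machine's front. Above the face, by mm along z: register 25.6 mm in diameter up to 5, tapering off at 8; thread, 24 mm outside, 15 mm core, up to 55.5; plain pilot 15 mm in diameter up to the pointed end at 72.5.
- thread_top (a point): Top end of the spindle's thread, on the axis, 55.5 mm above the flange; axes as spindle_seat. Right-hand, two-start, square: lead 18 mm a turn, ridges 3.2 mm thick and 9 mm apart. The two ridges begin at this height at +x and -x and fall clockwise (seen from the free end). The thread holds a nut that is let go. The drive is self-locking: the spindle does not turn by hand (8 N m).
- spindle_tip (a point): Centre of the spindle's free end, 72.5 mm above the flange; axes as spindle_seat. Pan and nut go on here. A nut rests on a ridge with its middle 67.5 mm above the flange when its x is in line with the spindle's (either way round), 1 mm lower for each 20 degrees clockwise of that. Just anticlockwise of that line it drops 9 mm, to 58.5 mm.
- spindle: The spindle; origin and axes as spindle_seat. After the drop, turned clockwise, the nut screws down 1 mm in 20 degrees; with the pan seated its collar meets the boss when its middle is 54 mm above the flange, about 90 degrees on, and it is snug about 35 degrees further.
- pelletiser: The disc pelletiser, a fixed bench machine: white base 200 x 150 mm, two cheeks, grey finned motor, bare steel spindle leaning to its front (its -x), roughly towards the robot. Origin under the base, 25 mm nearer the front than its middle.
- fitting_a: Bystander: small brass tube fitting, 36 mm high, 21 mm wide, standing on the bench; origin under its centre.
- fitting_c: Bystander: small brass tube fitting, 32 mm high, 18 mm wide, standing on the bench; origin under its centre.
- tape: Bystander: roll of black tape lying flat, 58 mm in diameter, 19 mm high; origin under its centre.
- jar_1: Bystander: screw jar 50 mm in diameter, 72 mm high; origin under its centre.
Mind the look-alikes: they are no part of the job. There is more than one size of the pan; the job needs the largest.

How it is judged:
By the outcome, as a careful person would: the job done as asked, in the order asked, and still so for the second after the job is handed in, with the robot touching nothing.
It also fails if it takes over 67 s, if anything falls off the work surface, if the arm or the gripper's body presses on something with over 40 N, if the wrist force passes 120 N, or if a joint passes its speed limit or range.

## Working session

There is one attempt and no reset: what is moved stays moved. The work goes in short steps, Python scripts to look and compute and a tool call to move; the robot and the scene stay as the last step left them, time stands still between calls to the robot, and variables do not carry over. Pictures are saved under pics/ and viewed, at most 10 in all, crops included, and the job is handed in when it is done.

Besides the shell and the picture viewer there is one more tool, called after ">>>" as name(argument=value, ...) on one line, values as JSON. carry_out: Moves the arm, as the interface text tells. Its arguments: {"type":"object","properties":{"moves":{"type":"array","items":{"type":"array","items":{"type":"number"}}},"fingers":{"type":"number"},"force":{"type":"number"}},"required":["moves"]}

```bash
mkdir -p pics; ls
python3 - <<'E'
from bench import read_state, viewer, r
import cv2,numpy as np
s=read_state();print({k:np.round(v,3).tolist() for k,v in s.items()}, r.finger_overhang)
for n in("side","top"):
    c=viewer.camera(n);np.savez(f"{n}0.npz",**c)
    cv2.imwrite(f"pics/{n}0.png",c["pixels"][:,:,::-1])
    print(n,{k:c[k] for k in("fx","fy","cx","cy","xyz","orientation")})
a=[cv2.imread(f"pics/{n}0.png") for n in("side","top")]
for n,i in zip(("side","top"),a): cv2.imwrite(f"pics/{n}0b.png",cv2.resize(i,(800,600),interpolation=cv2.INTER_CUBIC))
E
```

```text
pics
{'time': 0.0, 'joint_positions': [1.133, 0.333, -0.065, 1.461, 0.022, 1.35, -0.088], 'joint_vel': [-0.001, 0.001, -0.001, -0.001, -0.001, -0.0, -0.0], 'joint_torque': [-0.001, -62.326, 0.024, -38.99, -0.061, 0.04, 0.0], 'ee_pos': [0.252, -0.572, 0.236], 'eef_rot': [0.979, 0.206, -0.0, -0.001], 'ft_force': [0.04, 1.172, 0.293], 'torque': [0.015, 0.032, 0.009], 'grip_force': 0.0, 'width': 0.087} 0.014
side {'fx': 440.6286907367254, 'fy': 440.6286907367254, 'cx': 252.9788081682972, 'cy': 190.29400986897784, 'xyz': array([0.2168851 , 1.02034979, 0.74205844]), 'orientation': array([-0.13357282,  0.84678944, -0.51015989,  0.06959042])}
top {'fx': 468.68197349688774, 'fy': 468.68197349688774, 'cx': 262.3852025882872, 'cy': 184.9355259270743, 'xyz': array([ 4.57930153e-01, -6.01875525e-04,  1.43967858e+00]), 'orientation': array([ 0.70768492, -0.70624075,  0.01763554, -0.00974938])}
```

View pics/side0b.png

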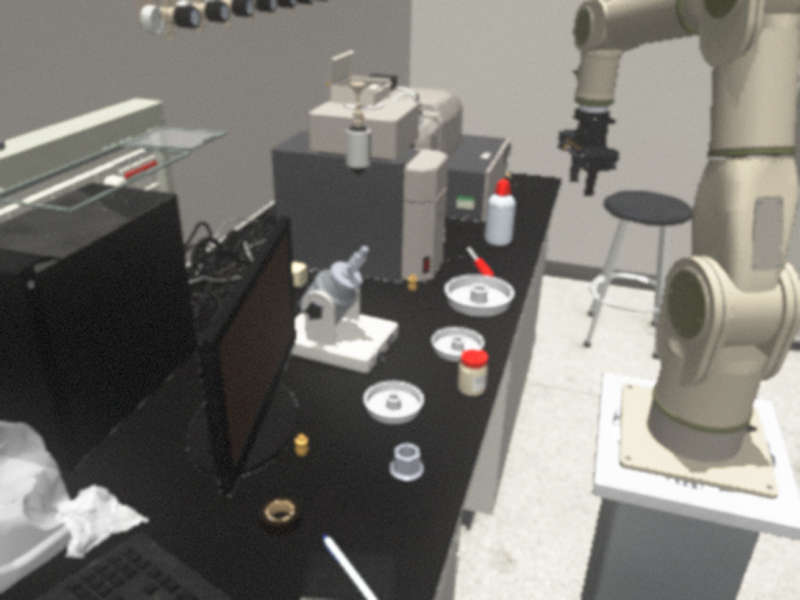

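View pics/top0b.png

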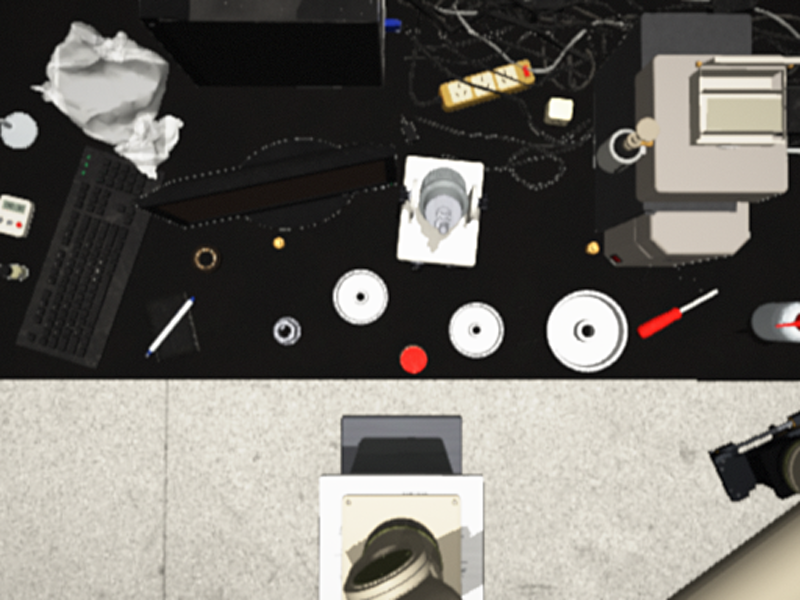

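The side view shows three pans: large at (479,294), small at (457,343), small at (393,401). The nut is at (406,462) and the machine at (345,310). In the top view, pan candidates are (587,330), which is the largest, then (476,330) and (360,297). The only nut-like thing is (287,330); the tape roll at (205,258) and the fittings at (279,243) and (593,247) could be mistaken for it. I choose the pan at (587,330) and the nut at (287,330).

```bash
cat > h.py <<'E'
import numpy as np,cv2
from scipy.spatial.transform import Rotation as R
from scipy.optimize import least_squares
def cloud(c):
    v,u=np.mgrid[0:384,0:512];z=c["range_z"]
    p=np.stack([(u-c["cx"])/c["fx"]*z,(v-c["cy"])/c["fy"]*z,z],-1)
    p=p@R.from_quat(c["orientation"]).as_matrix().T+c["xyz"];p[z==0]=np.nan;return p
def proj(c,P):
    q=(np.atleast_2d(P)-c["xyz"])@R.from_quat(c["orientation"]).as_matrix()
    return np.c_[q[:,0]/q[:,2]*c["fx"]+c["cx"],q[:,1]/q[:,2]*c["fy"]+c["cy"]]
def load(n): return dict(np.load(n))
def crop(c,u,v,w,s):
    i=c["pixels"][v-w:v+w,u-w:u+w,::-1];return cv2.resize(i,None,fx=s,fy=s,interpolation=cv2.INTER_CUBIC)
def tri(cs,uvs):
    f=lambda P:np.concatenate([proj(c,P)[0]-uv for c,uv in zip(cs,uvs)])
    o=least_squares(f,[.5,0,0]);return o.x,o.fun
E
python3 - <<'E'
from h import *
t=load("top0.npz");s=load("side0.npz")
T=cloud(t);S=cloud(s)
def ctr(C,lo,hi,box):
    m=(C[...,2]>lo)&(C[...,2]<hi)&(C[...,0]>box[0])&(C[...,0]<box[1])&(C[...,1]>box[2])&(C[...,1]<box[3])
    p=C[m];return len(p),np.round([p.mean(0),p.min(0),p.max(0)],4).tolist()
print("bench",T[180,100],T[200,270],S[300,200])
for n,u,v in(("pan",376,211),("nut",184,211),("spin",282,137)):
    print(n,T[v,u],T[v,u+8])
p0=T[211,376];n0=T[211,184]
for nm,C in(("T",T),("S",S)):
    b=lambda c,d:(c[0]-d,c[0]+d,c[1]-d,c[1]+d)
    print(nm,"pan",ctr(C,.02,.06,b(p0,.1)),"boss",ctr(C,.0325,.06,b(p0,.05)))
    print(nm,"nut",ctr(C,.006,.06,b(n0,.05)),ctr(C,.03,.06,b(n0,.05)))
def px(u,v):return int(u*.64),int(v*.64)
ims=[crop(t,376,211,36,5.5),crop(t,184,211,18,11),crop(t,282,137,32,6.2),crop(s,306,188,36,5.5),crop(s,260,295,18,11),crop(s,224,180,32,6.2)]
ims=[cv2.resize(i,(266,266)) for i in ims]
cv2.imwrite("pics/crops.png",np.vstack([np.hstack(ims[:3]),np.hstack(ims[3:])]))
E
```

```text
bench [0.52755668 0.47963903 0.00386868] [ 0.4674629  -0.0399621   0.00436948] [ 5.71353285e-01  2.69968405e-01 -3.50026855e-04]
pan [ 0.43424694 -0.36696    -0.00277412] [ 0.43432006 -0.39114889 -0.00078394]
nut [ 0.43329148  0.22359065 -0.00207995] [ 0.43328397  0.19948603 -0.00487086]
spin [ 0.63400339 -0.06644214  0.19754932] [ 0.63907601 -0.09024555  0.16229168]
T pan (488, [[0.4346, -0.3668, 0.0293], [0.3595, -0.4667, 0.0202], [0.5103, -0.282, 0.0442]]) boss (68, [[0.4348, -0.3575, 0.0369], [0.3869, -0.4087, 0.0327], [0.4529, -0.3366, 0.0442]])
T nut (137, [[0.4357, 0.2232, 0.0228], [0.3848, 0.1737, 0.006], [0.4821, 0.2713, 0.0451]]) (61, [[0.4338, 0.2245, 0.0358], [0.4159, 0.2055, 0.0303], [0.4518, 0.2418, 0.0451]])
S pan (392, [[0.436, -0.3585, 0.0273], [0.3609, -0.4652, 0.02], [0.5137, -0.2757, 0.0387]]) boss (37, [[0.4354, -0.3562, 0.0351], [0.404, -0.4168, 0.0325], [0.4541, -0.3356, 0.0387]])
S nut (300, [[0.4324, 0.2304, 0.0239], [0.4117, 0.2059, 0.006], [0.4566, 0.2499, 0.0387]]) (112, [[0.4334, 0.2276, 0.0342], [0.4141, 0.2059, 0.03], [0.4544, 0.2447, 0.0387]])
```

View pics/crops.png

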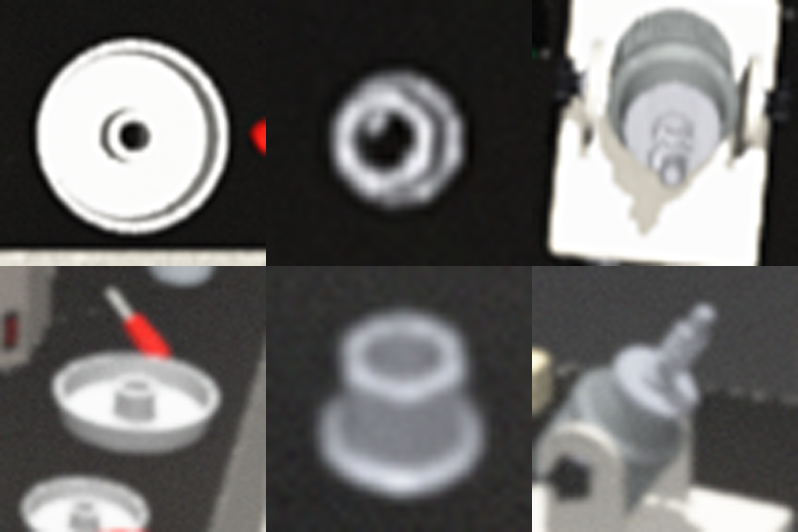

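The crops show the big pan with its bore centre at about u=376, v=211 in the top view. The nut's top ring is at about (182.5,211) and its collar at about (184,211). The spindle tip in the top view is at about crop pixel (672,180). In the side view the tip is at crop (707,307) and the flange at crop (655,385).

```bash
cat > m.py <<'E'
from h import *
t=load("top0.npz");s=load("side0.npz")
o=lambda x,k,u0:(x+.5)/k-.5+u0
def mask_ell(c,u,v,w,thr):
    g=cv2.cvtColor(c["pixels"],cv2.COLOR_RGB2GRAY)[v-w:v+w,u-w:u+w]
    g=cv2.resize(g,None,fx=4,fy=4,interpolation=cv2.INTER_CUBIC)
    k,_=cv2.findContours((g>thr).astype(np.uint8),0,1);k=max(k,key=cv2.contourArea)
    return k.reshape(-1,2)
def circ(P,r,n=(0,0,1),m=72):
    n=np.array(n)/np.linalg.norm(n);a=np.cross(n,[0,1,0]);a/=np.linalg.norm(a);b=np.cross(n,a)
    f=np.linspace(0,2*np.pi,m,endpoint=False)[:,None];return P+r*(np.cos(f)*a+np.sin(f)*b)
def silh(c,rings):  # hull silhouette bbox/centroid
    h=cv2.convexHull(np.float32(np.vstack([proj(c,q) for q in rings])))[:,0];x0,y0=h.min(0);x1,y1=h.max(0);return np.array([x0,x1,y0,y1])
def bb(c,u,v,w,thr):
    k=mask_ell(c,u,v,w,thr)
    return np.array([o(k[:,0].min()-.5,4,u-w),o(k[:,0].max()+.5,4,u-w),o(k[:,1].min()-.5,4,v-w),o(k[:,1].max()+.5,4,v-w)])
def fit(obs,rings,x0):
    f=lambda P:np.concatenate([silh(c,rings(P))-b for c,b in obs])
    q=least_squares(f,x0);return q.x,q.fun
pr=lambda P:[circ(P+[0,0,.03],.0765),circ(P,.069)]
nr=lambda P:[circ(P,.025),circ(P+[0,0,.006],.025),circ(P+[0,0,.036],.0195)]
if __name__=="__main__":
    bt=bb(t,376,211,34,110);bs=bb(s,306,188,28,105);print(bt,bs)
    for o_ in([(t,bt)],[(s,bs)],[(t,bt),(s,bs)]):
        x,f=fit(o_,pr,[.434,-.36,0]);print("pan",x.round(4),f.round(1))
    bt=bb(t,184,211,15,60);bs=bb(s,260,295,17,75);print(bt,bs)
    for o_ in([(t,bt)],[(s,bs)],[(t,bt),(s,bs)]):
        x,f=fit(o_,nr,[.434,.225,0]);print("nut",x.round(4),f.round(1))
    tt=np.array([o(672-532,266/64,250),o(178,266/64,105)]);st=np.array([o(709-532,266/64,192),o(308-266,266/64,148)])
    print("tip",tt,st,tri([t,s],[tt,st]))
    # base yaw
    T=cloud(t);g=t["pixels"].min(2);m=np.zeros((384,512),np.uint8);m[95:180,245:320]=(g[95:180,245:320]>190)
    k,_=cv2.findContours(m,0,1);k=np.vstack(k);print("base",cv2.minAreaRect(k))
    # flange/spindle depth points
    for n,C in(("T",T),("S",cloud(s))):
        q=C.reshape(-1,3);q=q[(abs(q[:,0]-.66)<.09)&(abs(q[:,1]+.07)<.06)&(q[:,2]>.12)]
        np.save(n+"sp.npy",q);print(n,len(q),q.max(0),q[np.argsort(-q[:,2])[:6]].round(3).tolist())
    from bench import r;print([a for a in dir(r) if a[0]!="_"])
    ims=[crop(t,282,137,16,18),crop(s,224,180,32,6.2)]
    i1=cv2.resize(crop(t,281,142,20,10),(400,400));i2=cv2.resize(crop(s,230,172,20,10),(400,400))
    cv2.imwrite("pics/spin.png",np.hstack([i1,i2]))
E
python3 m.py
```

```text
[349.5  401.25 185.   237.75] [283.5 329.5 159.5 202. ]
pan [ 0.434 -0.36   0.   ] [ 1.6  0.5  0.9 -1. ]
pan [ 0.434 -0.36   0.   ] [ 1.6 -0.9 16.2  0.3]
pan [ 0.434 -0.36   0.   ] [ 1.6  0.5  0.9 -1.   1.6 -0.9 16.2  0.3]
[174.25 192.25 202.   220.75] [248.25 271.25 282.   308.25]
nut [0.434 0.225 0.   ] [ 0.7 -0.6  0.6 -1.7]
nut [0.434 0.225 0.   ] [ 0.8 -1.6  1.3 -0.9]
nut [0.434 0.225 0.   ] [ 0.7 -0.6  0.6 -1.7  0.8 -1.6  1.3 -0.9]
tip [283.30451128 147.44736842] [234.20676692 157.72556391] (array([ 0.6019532 , -0.06796647,  0.2323976 ]), array([-0.00426312, -0.01412644,  0.01619761,  0.00170183]))
base ((281.6296081542969, 134.67117309570312), (49.25395965576172, 65.97942352294922), 5.572198390960693)
T 1053 [ 0.72413641 -0.01098858  0.23404324] [[0.605, -0.072, 0.234], [0.603, -0.067, 0.233], [0.606, -0.065, 0.232], [0.608, -0.065, 0.231], [0.606, -0.067, 0.23], [0.609, -0.067, 0.23]]
S 827 [ 0.722638   -0.01062833  0.23270572] [[0.607, -0.063, 0.233], [0.606, -0.061, 0.231], [0.606, -0.07, 0.23], [0.604, -0.064, 0.23], [0.61, -0.062, 0.23], [0.613, -0.07, 0.229]]
['PlanningError', 'close_job', 'finger_overhang']
```

View pics/spin.png

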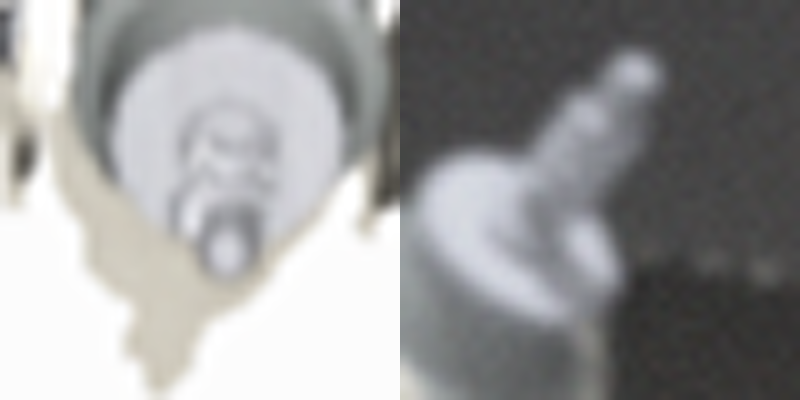

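The spindle crop shows the tip at (228,255) on the left (top view), with flange edges at x=112 and 345 and its upper edge at y=25. In the side panel the tip is at (640,62) and the flange spans roughly (418..625, 148..325). No bystander stands in front of the machine.

```bash
sed -i 's/h=cv2.convexHull.*\[:,0\];/h=np.vstack([proj(c,q) for q in rings]);/' m.py
python3 - <<'E'
from m import *
bt=bb(t,376,211,34,110)
for o_ in([(t,bt)],):
    x,f=fit(o_,lambda P:pr(np.r_[P,0]),[.434,-.36]);print("pan",x.round(4),f.round(1))
# boss top triangulation: crop px scale 266/72
uvT=[o(133,266/72,340),o(136,266/72,175)];uvS=[o(134,266/72,270),o(386-266,266/72,152)]
print("boss top",tri([t,s],[uvT,uvS]))
bt=bb(t,184,211,15,60);bs=bb(s,260,295,17,75)
for o_ in([(t,bt)],[(s,bs)],[(t,bt),(s,bs)]):
    x,f=fit(o_,lambda P:nr(np.r_[P,0]),[.434,.225]);print("nut",x.round(4),f.round(1))
uvT=[o(388-266,266/36,166),o(138,266/36,193)];uvS=[o(401-266,266/36,242),o(353-266,266/36,277)]
print("nut top",tri([t,s],[uvT,uvS]))
tip=tri([t,s],[[o(228,10,261),o(255,10,122)],[o(240,10,210),o(63,10,152)]]);print("tip",tip);tip=tip[0]
# base yaw in world
c=(281.6,134.7)
R_=R.from_quat(t["orientation"]).as_matrix()
a=np.deg2rad(5.57)
for sg in(1,-1):
    d=R_@np.array([-np.sin(a)*sg,np.cos(a),0]);print("front az",sg,d, np.degrees(np.arctan2(d[1],-d[0])))
for az in(0,3,5.5,8):
    h=np.deg2rad(az);n=np.array([-np.cos(h)*np.sin(np.deg2rad(33)),np.sin(h)*np.sin(np.deg2rad(33)),np.cos(np.deg2rad(33))])
    seat=tip-.0725*n;bT=silh(t,[circ(seat,.032,n)]);bS=silh(s,[circ(seat,.032,n)])
    print(az,seat.round(4),((bT-[261,261,122,122]+.5)*10).round(0),((bS-[210,210,152,152]+.5)*10+[400,400,0,0]).round(0))
for n in"TS":
    q=np.load(n+"sp.npy")
E
```

```text
pan [ 0.4338 -0.3568] [ 0.5 -0.5  0.9 -0.9]
boss top (array([ 0.4347971 , -0.35566501,  0.03643508]), array([-0.07966628, -0.41683506,  0.49680038,  0.00627005]))
nut [0.4323 0.225 ] [ 0.6 -0.7  1.2 -1.2]
nut [0.4332 0.2243] [ 1.2 -1.2  1.2 -1. ]
nut [0.4328 0.2247] [ 0.7 -0.6  1.  -1.3  1.3 -1.1  1.4 -0.9]
nut top (array([0.4336962 , 0.22353512, 0.03587349]), array([-0.04135947, -0.16577216,  0.13742284,  0.00850961]))
tip (array([ 0.60344776, -0.06800745,  0.2317157 ]), array([-0.04856344, -0.16052783,  0.18408754,  0.01945268]))
front az 1 [-0.99470712  0.09480831 -0.03961221] 5.444572928352157
front az -1 [-0.99435266 -0.09930279 -0.03743997] -5.703035192526539
0 [ 0.6429 -0.068   0.1709] [ 98. 333.  27. 242.] [421. 610. 155. 316.]
3 [ 0.6429 -0.0701  0.1709] [106. 341.  28. 242.] [423. 613. 151. 314.]
5.5 [ 0.6428 -0.0718  0.1709] [112. 347.  28. 243.] [425. 616. 148. 313.]
8 [ 0.6425 -0.0735  0.1709] [118. 353.  29. 244.] [427. 619. 145. 311.]
```

```bash
cat > p.py <<'E'
from h import *
from scipy.spatial.transform import Slerp
import json
N=np.array([-np.sin(np.deg2rad(33))*np.cos(np.deg2rad(5.4)),np.sin(np.deg2rad(33))*np.sin(np.deg2rad(5.4)),np.cos(np.deg2rad(33))])
def axes(z,y):  # rotation with tool z, y as near as can be
    z=np.array(z,float);y=np.array(y,float);y-=z*(y@z);y/=np.linalg.norm(y);return R.from_matrix(np.c_[np.cross(y,z),y,z])
def down(deg): a=np.deg2rad(deg);return axes([0,0,-1],[np.cos(a),np.sin(a),0])
def plan(p0,r0,wps):
    """wps: list of (pos,rot,rows)"""
    p=np.array(p0,float);q=r0;out=[]
    for P,Q,n in wps:
        a=p.copy();sl=Slerp([0,1],R.concatenate([q,Q]))
        for i in range(1,n+1):
            tp=a+(np.array(P)-a)*i/n;tq=sl(i/n)
            d=np.round(q.inv().apply(tp-p)/.04,2)+0.;w=np.round(np.degrees((q.inv()*tq).as_rotvec())/8,2)+0.
            p=p+q.apply(d*.04);q=q*R.from_rotvec(np.radians(w*8));out.append([*d,*w])
    if np.abs(out).max()>1: print("TOO BIG",np.abs(out).max())
    print(json.dumps(out).replace(".0,",",").replace(".0]","]"));print("end",p.round(4),q.as_quat().round(4));return p,q
def now():
    from bench import read_state
    s=read_state();print("t",s["time"],"j",np.round(s["joint_positions"],2),"p",np.round(s["ee_pos"],4),"F",np.round(s["ft_force"],1),"M",np.round(s["torque"],2),"w",s["width"],s["grip_force"]);return s["ee_pos"],R.from_quat(s["eef_rot"])
E
python3 - <<'E'
from p import *
p,q=now()
plan(p,q,[([.4345,-.3562,.12],down(-40),8)])
T=cloud(load("top0.npz"));S=cloud(load("side0.npz"))
for C in(T,S):
    c=C.reshape(-1,3);c=c[(c[:,1]>-.02)&(c[:,1]<.3)&(c[:,2]>.06)&(c[:,0]<.75)&(c[:,0]>.35)]
    print(len(c),c.min(0),c.max(0),c[c[:,1]<.06].min(0) if len(c) else 0)
    for y in np.arange(0,.3,.05):
        d=c[(c[:,1]>y)&(c[:,1]<y+.05)]
        if len(d):print(y,d.min(0).round(3),d.max(0).round(3))
E
```

```text
t 0.1 j [ 1.13  0.33 -0.06  1.46  0.02  1.35 -0.09] p [ 0.2518 -0.5717  0.2358] F [-0.3 -0.4 -0.3] M [ 0.02 -0.05  0.04] w 0.08686141657962454 0.0
[[0.79, -0.39, 0.36, 0, 0, -0.41], [0.82, -0.34, 0.36, 0, 0, -0.41], [0.83, -0.29, 0.37, 0, 0, -0.41], [0.85, -0.24, 0.36, 0, 0, -0.41], [0.86, -0.2, 0.36, -0.01, 0, -0.41], [0.87, -0.14, 0.36, 0, 0, -0.41], [0.88, -0.1, 0.37, 0, 0, -0.41], [0.88, -0.05, 0.36, 0, 0, -0.41]]
end [ 0.4344 -0.3561  0.12  ] [9.063e-01 4.227e-01 2.000e-04 0.000e+00]
3650 [ 0.35936363 -0.01997751  0.06014293] [0.74471857 0.29984047 0.31207626] [ 0.35936363 -0.01997751  0.06086567]
0.0 [0.668 0.    0.061] [0.738 0.05  0.312]
0.05 [0.694 0.05  0.061] [0.745 0.1   0.311]
0.1 [0.683 0.1   0.061] [0.739 0.15  0.311]
0.15000000000000002 [0.673 0.15  0.062] [0.729 0.2   0.31 ]
0.2 [0.662 0.2   0.06 ] [0.717 0.25  0.311]
0.25 [0.651 0.25  0.062] [0.709 0.3   0.31 ]
3964 [ 0.35879966 -0.01998282  0.06001525] [0.72565787 0.29996996 0.30809584] [ 0.35879966 -0.01998282  0.06001525]
0.0 [0.37 0.   0.06] [0.726 0.05  0.307]
0.05 [0.695 0.05  0.061] [0.724 0.1   0.308]
0.1 [0.684 0.1   0.06 ] [0.711 0.15  0.308]
0.15000000000000002 [0.673 0.15  0.06 ] [0.7   0.2   0.308]
0.2 [0.663 0.2   0.062] [0.69  0.25  0.308]
0.25 [0.651 0.25  0.061] [0.678 0.3   0.308]
```

>>> carry_out(moves=[[0.79,-0.39,0.36,0,0,-0.41],[0.82,-0.34,0.36,0,0,-0.41],[0.83,-0.29,0.37,0,0,-0.41],[0.85,-0.24,0.36,0,0,-0.41],[0.86,-0.2,0.36,0,0,-0.41],[0.87,-0.14,0.36,0,0,-0.41],[0.88,-0.1,0.37,0,0,-0.41],[0.88,-0.05,0.36,0,0,-0.41],[0,0,0,0,0,0]], fingers=64)

```text
time: 1.23
ee_pos: [0.4363, -0.3527, 0.1191]
eef_rot: [0.905, 0.426, 0.0, -0.001]
ft_force: [-0.1, -0.0, -0.4]
width: 0.0639
grip_force: 0.0
```

Run:
```python
from p import *
from bench import viewer
p,q=now();print(q.as_quat())
plan(p,q,[([.4345,-.3562,.026],down(-40),5)])
c=viewer.camera("side");np.savez("side1.npz",**c)
i=crop(c,306,170,50,6);cv2.imwrite("pics/s1.png",i)
print((proj(c,p)[0]-[256,120])*6)
```

```text
t 1.225 j [ 0.84  0.31 -0.29  1.76  0.09  1.09 -0.17] p [ 0.4363 -0.3527  0.1191] F [-0.1 -0.  -0.4] M [-0.    0.    0.02] w 0.06392218889942944 0.0
[ 9.04932344e-01  4.25553376e-01  1.57888020e-04 -1.32372679e-03]
[[-0.02, 0.01, 0.47, 0, 0, 0.01], [-0.02, 0, 0.46, -0.01, 0, 0.01], [-0.02, 0, 0.47, 0, -0.01, 0.01], [-0.02, 0.01, 0.46, 0, 0, 0.01], [-0.02, 0, 0.47, -0.01, 0, 0.01]]
end [ 0.4343 -0.3562  0.0259] [9.064e-01 4.224e-01 1.000e-04 2.000e-04]
[309.71494662 257.75894783]
```

View pics/s1.png

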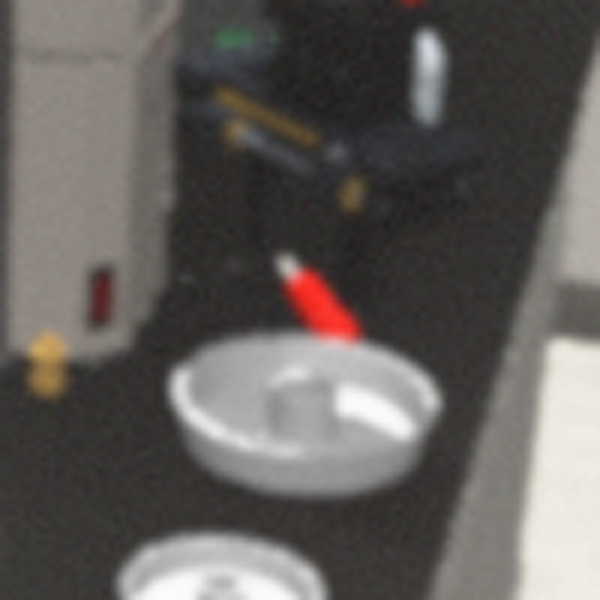

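The open gripper hangs above the pan; its fingers straddle the boss at about (305,405). Descending.

>>> carry_out(moves=[[0,0,0.5,0,0,0],[0,0,0.5,0,0,0],[0,0,0.5,0,0,0],[0,0,0.5,0,0,0],[0,0,0.35,0,0,0],[0,0,0,0,0,0],[0,0,0,0,0,0]])

```text
time: 2.15
ee_pos: [0.4348, -0.357, 0.0273]
eef_rot: [0.906, 0.422, 0.0, 0.001]
ft_force: [-0.4, 0.1, 0.1]
width: 0.0637
grip_force: 0.0
```

Run:
```python
from p import *
now()
```

```text
t 2.15 j [ 0.83  0.42 -0.27  1.82  0.14  0.91 -0.2 ] p [ 0.4348 -0.357   0.0273] F [-0.4  0.1  0.1] M [ 0.01 -0.09 -0.01] w 0.06373491894446519 0.0
```

>>> carry_out(moves=[[0,0,0,0,0,0],[0,0,0,0,0,0],[0,0,0,0,0,0],[0,0,0,0,0,0],[0,0,0,0,0,0],[0,0,-0.4,0,0,0],[0,0,-0.8,0,0,0],[0,0,-0.9,0,0,0]], fingers=36, force=45)

```text
time: 3.15
ee_pos: [0.4339, -0.356, 0.1115]
eef_rot: [0.906, 0.423, -0.0, -0.001]
ft_force: [-0.3, -0.6, -4.4]
width: 0.0404
grip_force: 45.0
```

Run:
```python
from p import *
p,q=now()
S=np.array([.643,-.0717,.171])
rt=axes(-N,[1,0,0])
rt0=axes(-N,[np.cos(.09),-np.sin(.09),0])
# underside at tcp+26mm along tool z ; stand-off: underside at s along spindle
tgt=lambda s:S+N*(s+.026)
print(tgt(.12),tgt(.085))
p,q=plan(p,q,[(p*[1,1,0]+[0,0,.24],q,3)])
plan(p,q,[(tgt(.115)+[-.02,0,.02],rt0,10),(tgt(.1),rt0,2),(tgt(.1),rt0,1)])
```

```text
t 3.15 j [ 0.85  0.31 -0.28  1.77  0.1   1.08 -0.17] p [ 0.4339 -0.356   0.1115] F [-0.3 -0.6 -4.4] M [-0.11 -0.07 -0.04] w 0.04038620189531528 44.99973455276631
[ 0.5638356  -0.06421676  0.2934459 ] [ 0.58281337 -0.06601069  0.26409243]
TOO BIG 1.07
[[0, 0, -1.07, 0, 0, 0], [0, 0, -1.07, 0, 0, 0], [0, -0.01, -1.07, 0, 0, 0]]
end [ 0.4338 -0.3559  0.2399] [ 9.062e-01  4.228e-01 -3.000e-04 -7.000e-04]
[[0.74, -0.25, -0.17, -0.4, 0.12, -0.42], [0.76, -0.2, -0.18, -0.4, 0.13, -0.43], [0.76, -0.15, -0.16, -0.4, 0.12, -0.42], [0.78, -0.08, -0.17, -0.41, 0.12, -0.43], [0.79, -0.04, -0.15, -0.4, 0.13, -0.42], [0.78, 0.02, -0.14, -0.4, 0.12, -0.42], [0.79, 0.08, -0.12, -0.4, 0.12, -0.43], [0.78, 0.13, -0.1, -0.4, 0.12, -0.42], [0.78, 0.18, -0.09, -0.4, 0.13, -0.42], [0.77, 0.23, -0.05, -0.4, 0.12, -0.43], [0.02, 0.07, 0.53, 0, 0, 0], [0.02, 0.07, 0.53, 0, 0, 0], [0, 0, 0, 0, 0, 0]]
end [ 0.5746 -0.0653  0.2767] [0.7075 0.6472 0.1904 0.2105]
```

>>> carry_out(moves=[[0,0,-1,0,0,0],[0,0,-1,0,0,0],[0,0,-1,0,0,0],[0,0,-0.2,0,0,0],[0.74,-0.25,-0.17,-0.4,0.12,-0.42],[0.76,-0.2,-0.18,-0.4,0.13,-0.43],[0.76,-0.15,-0.16,-0.4,0.12,-0.42],[0.78,-0.08,-0.17,-0.41,0.12,-0.43],[0.79,-0.04,-0.15,-0.4,0.13,-0.42],[0.78,0.02,-0.14,-0.4,0.12,-0.42],[0.79,0.08,-0.12,-0.4,0.12,-0.43],[0.78,0.13,-0.1,-0.4,0.12,-0.42],[0.78,0.18,-0.09,-0.4,0.13,-0.42],[0.77,0.23,-0.05,-0.4,0.12,-0.43],[0.02,0.07,0.53,0,0,0],[0.02,0.07,0.53,0,0,0],[0,0,0,0,0,0],[0,0,0,0,0,0]])

```text
time: 5.4
ee_pos: [0.5747, -0.0659, 0.2747]
eef_rot: [0.708, 0.647, 0.19, 0.211]
ft_force: [0.5, 0.1, -4.1]
width: 0.0402
grip_force: 45.0
```

Run:
```python
from m import *
from p import *
from bench import viewer
p,q=now();print("z err",q.apply([0,0,1])+N,"y",q.apply([0,1,0]))
S_=np.array([.643,-.0717,.171]);d=p-S_;print("along",d@N,"off tool axes mm",q.inv().apply(d-N*(d@N))*1e3)
c=viewer.camera("side");np.savez("side2.npz",**c)
cv2.imwrite("pics/s2.png",crop(c,240,160,40,7.5))
# predicted pan bottom circle & rim
z=-q.apply([0,0,1]);u=p-.026*z
print("rim bbox pred",silh(c,[circ(u+.03*z,.0765,z),circ(u,.07,z)]), "crop",(silh(c,[circ(u+.03*z,.0765,z),circ(u,.07,z)])-[200,200,120,120])*7.5)
```

```text
t 5.4 j [ 0.66 -0.17 -0.58  2.01 -0.11  0.7   0.03] p [ 0.5747 -0.0659  0.2747] F [ 0.5  0.1 -4.1] M [0.07 1.12 0.02] w 0.04020466306340762 45.00023205058824
z err [-0.0005057  -0.00096526 -0.0002672 ] y [ 0.83572948 -0.07340205  0.54421353]
along 0.12428828519333453 off tool axes mm [-0.6848798  -1.07070016  0.0012212 ]
rim bbox pred [216.56531264 267.1432274  124.90656709 170.49466487] crop [124.23984476 503.57420549  36.79925321 378.70998651]
```

View pics/s2.png

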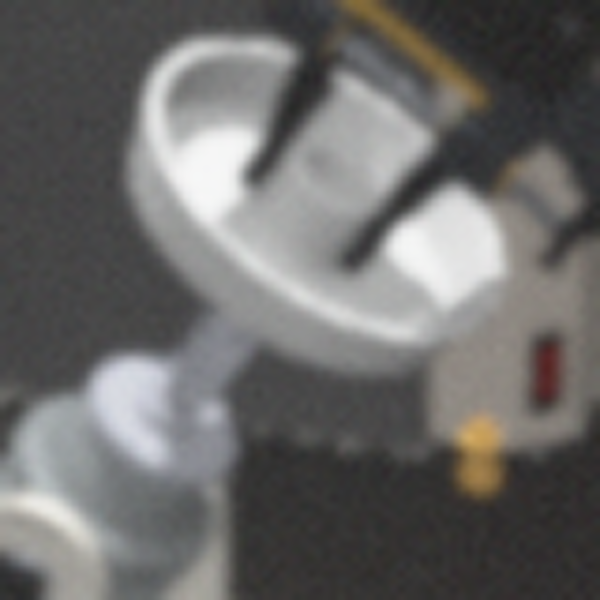

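The pan's rim sits within 1 px of the prediction (crop x 128..508, y 37..375), so it is held square over the spindle. Now sliding it on.

>>> carry_out(moves=[[0.02,0.03,0.3,0,0,0],[0,0,0.3,0,0,0],[0,0,0.3,0,0,0],[0,0,0.3,0,0,0],[0,0,0.2,0,0,0],[0,0,0,0,0,0]])

```text
time: 6.2
ee_pos: [0.6065, -0.068, 0.2277]
eef_rot: [0.708, 0.647, 0.19, 0.21]
ft_force: [-2.2, 0.4, -7.3]
width: 0.0402
grip_force: 45.0
```

```bash
cat >> p.py <<'E'
SEAT=np.array([.643,-.0717,.171])
def st():
    p,q=now();d=p-SEAT;F=None
    from bench import read_state
    s=read_state()
    print("along mm",round(d@N*1e3,2),"off tool mm",(q.inv().apply(d-N*(d@N))*1e3).round(2),"F tool",q.inv().apply(s["ft_force"]).round(1),"M tool",q.inv().apply(s["torque"]).round(2))
    z=q.apply([0,0,1]);print("zerr",q.inv().apply(z+N).round(4),"yaw",round(np.degrees(np.arctan2(q.apply([0,1,0])@np.cross(-N,[1,0,0]),q.apply([0,1,0])@[1,0,0]/1)),1));return p,q
E
python3 -c "
from p import *
st()"
```

```text
t 6.2 j [ 0.67 -0.03 -0.63  2.01  0.03  0.59 -0.08] p [ 0.6065 -0.068   0.2277] F [-2.2  0.4 -7.3] M [0.31 1.75 0.05] w 0.0401975749127988 45.000947095031734
along mm 67.5 off tool mm [ 0.28  0.09 -0.  ] F tool [ 0.3 -5.8  5. ] M tool [1.77 0.16 0.03]
zerr [-0.0004 -0.0011  0.    ] yaw 6.1
```

>>> carry_out(moves=[[0,-0.02,0.25,0,0,0],[0,0,0.25,0,0,0],[0,0,0.2,0,0,0],[0,0,0,0,0,0]])

```text
time: 6.7
ee_pos: [0.6214, -0.0695, 0.2043]
eef_rot: [0.707, 0.647, 0.19, 0.211]
ft_force: [-1.1, 1.0, -7.7]
width: 0.0402
grip_force: 45.0
```

```bash
python3 -c "
from p import *
st()"
```

```text
t 6.7 j [ 0.66  0.04 -0.64  2.    0.12  0.54 -0.16] p [ 0.6214 -0.0695  0.2043] F [-1.1  1.  -7.7] M [0.31 1.8  0.12] w 0.04017988090319987 45.00002959051926
along mm 39.74 off tool mm [ 0.16 -0.07 -0.  ] F tool [ 1.  -5.1  5.8] M tool [ 1.82  0.19 -0.03]
zerr [-0.0006  0.0001  0.    ] yaw 6.1
```

>>> carry_out(moves=[[0,-0.02,0.1,0,0,0],[0,0,0.1,0,0,0],[0,0,0.05,0,0,0],[0,0,0,0,0,0]])

```text
time: 7.2
ee_pos: [0.6262, -0.0699, 0.1961]
eef_rot: [0.707, 0.647, 0.19, 0.211]
ft_force: [-2.4, 2.3, -4.1]
width: 0.0402
grip_force: 45.0
```

```bash
python3 -c "
from p import *
st()"
```

```text
t 7.2 j [ 0.65  0.06 -0.64  2.    0.16  0.52 -0.19] p [ 0.6262 -0.0699  0.1961] F [-2.4  2.3 -4.1] M [0.44 1.63 0.14] w 0.04020458098846213 45.0021269312856
along mm 30.28 off tool mm [ 0.2  -0.53 -0.  ] F tool [ 2.1 -4.4  2. ] M tool [1.66 0.33 0.03]
zerr [-0.001   0.0009  0.    ] yaw 6.1
```

>>> carry_out(moves=[[0,0,0.06,0,0,0],[0,0,0.06,0,0,0],[0,0,0,0,0,0]])

```text
time: 7.58
ee_pos: [0.6285, -0.07, 0.1917]
eef_rot: [0.707, 0.647, 0.19, 0.211]
ft_force: [-4.8, 1.9, -4.9]
width: 0.0402
grip_force: 45.0
```

```bash
python3 -c "
from p import *
st()"
```

```text
t 7.575 j [ 0.64  0.07 -0.64  2.    0.18  0.51 -0.2 ] p [ 0.6285 -0.07    0.1917] F [-4.8  1.9 -4.9] M [0.55 1.96 0.22] w 0.040235007867917304 45.0000480577728
along mm 25.32 off tool mm [ 0.33 -0.91 -0.  ] F tool [ 1.4 -6.8  1.4] M tool [2.   0.44 0.01]
zerr [-0.0009  0.0002  0.    ] yaw 6.1
```

>>> carry_out(moves=[[0,-0.01,0.05,0,0,0],[0,0,0.04,0,0,0],[0,0,0,0,0,0]])

```text
time: 7.95
ee_pos: [0.6293, -0.0703, 0.1906]
eef_rot: [0.707, 0.647, 0.189, 0.212]
ft_force: [-46.7, 5.9, 32.7]
width: 0.0401
grip_force: 45.0
```

```bash
python3 -c "
from p import *
st()"
```

```text
t 7.95 j [ 0.64  0.08 -0.64  2.    0.19  0.51 -0.21] p [ 0.6293 -0.0703  0.1906] F [-46.7   5.9  32.7] M [0.91 5.5  0.05] w 0.040058878792979785 44.998949409418856
along mm 23.89 off tool mm [ 0.11 -0.85 -0.  ] F tool [  1.4 -21.7 -53. ] M tool [5.56 0.39 0.15]
zerr [-0.0035 -0.0002  0.    ] yaw 6.0
```

>>> carry_out(moves=[[0,-0.01,-0.04,0,0,0],[0,0,0,0,0,0]])

```text
time: 8.2
ee_pos: [0.6291, -0.0702, 0.1907]
eef_rot: [0.707, 0.647, 0.19, 0.212]
ft_force: [-14.5, 3.4, 6.0]
width: 0.04
grip_force: 45.0
```

```bash
python3 -c "
from p import *
st()"
```

```text
t 8.2 j [ 0.64  0.07 -0.64  2.    0.18  0.51 -0.2 ] p [ 0.6291 -0.0702  0.1907] F [-14.5   3.4   6. ] M [0.57 2.79 0.23] w 0.03996230597149388 45.00540821849427
along mm 24.12 off tool mm [ 0.21 -0.99 -0.  ] F tool [  2.1  -9.1 -13.1] M tool [ 2.83  0.4  -0.03]
zerr [-0.0016  0.0014  0.    ] yaw 6.1
```

Pressed flat on the flange with 13 N. Releasing, then backing out along the axis.

>>> carry_out(moves=[[0,0,0,0,0,0],[0,0,0,0,0,0],[0,0,-0.1,0,0,0],[0,0,-0.4,0,0,0],[0,0,-0.8,0,0,0],[0,0,-1,0,0,0],[0,0,-1,0,0,0],[0,0,-0.5,0,0,0]], fingers=66)

```text
time: 9.2
ee_pos: [0.5467, -0.0623, 0.3207]
eef_rot: [0.707, 0.647, 0.191, 0.213]
ft_force: [0.6, -0.3, -0.2]
width: 0.0655
grip_force: 0.0
```

Run:
```python
from m import *
from p import *
from bench import viewer
p,q=st()
c=viewer.camera("side");d=viewer.camera("top");np.savez("side3.npz",**c);np.savez("top3.npz",**d)
a=crop(c,235,170,32,6.25);b=crop(d,282,137,32,6.25)
cv2.imwrite("pics/s3.png",np.hstack([a,b]))
u=SEAT-N*.002
for cc,o0,of in((c,[203,203,138,138],0),(d,[250,250,105,105],400)):
    print(((silh(cc,[circ(u+.03*N,.0765,N),circ(u,.07,N)])-o0+.5)*6.25+[of,of,0,0]).round(0))
p,q=plan(p,q,[([.45,-.0,.30],down(0),7),([.433,.2243,.14],down(15),7)])
```

```text
t 9.2 j [ 0.69 -0.28 -0.56  2.   -0.2   0.81  0.11] p [ 0.5467 -0.0623  0.3207] F [ 0.6 -0.3 -0.2] M [ 0.04  0.58 -0.07] w 0.06553079006396079 0.0
along mm 178.28 off tool mm [0.33 0.34 0.  ] F tool [-0.3  0.5  0.5] M tool [ 0.58 -0.05  0.05]
zerr [-0.0022  0.0054  0.    ] yaw 6.1
[-17. 289.  71. 349.]
[433. 791.  38. 377.]
[[0.19, -0.34, -0.14, 0.59, 0.03, -0.09], [0.2, -0.36, -0.11, 0.6, 0.03, -0.09], [0.2, -0.35, -0.08, 0.59, 0.04, -0.08], [0.2, -0.36, -0.04, 0.6, 0.03, -0.09], [0.21, -0.36, -0.02, 0.59, 0.03, -0.09], [0.22, -0.36, 0.01, 0.6, 0.03, -0.09], [0.21, -0.35, 0.05, 0.59, 0.03, -0.09], [0.8, -0.06, 0.57, 0, 0, -0.27], [0.81, -0.03, 0.57, 0, 0, -0.26], [0.8, 0, 0.57, 0, 0, -0.27], [0.8, 0.03, 0.57, 0, 0, -0.27], [0.81, 0.06, 0.57, 0, 0, -0.27], [0.8, 0.09, 0.57, 0, 0, -0.26], [0.79, 0.11, 0.57, 0, 0, -0.27]]
end [0.4329 0.2242 0.1401] [ 6.088e-01  7.933e-01 -3.000e-04  2.000e-04]
```

View pics/s3.png

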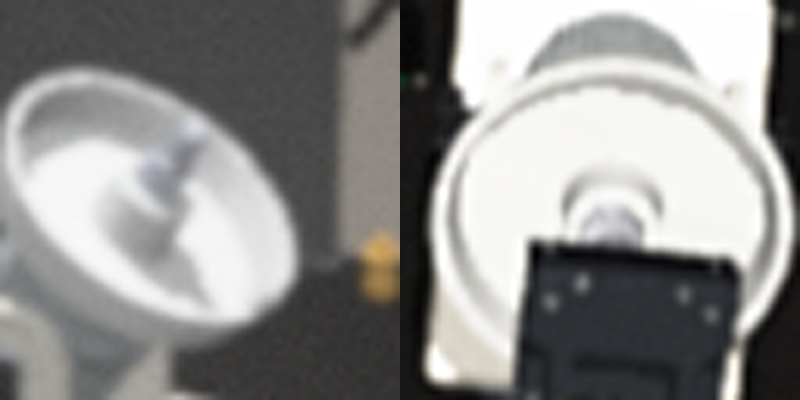

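The pan lies on the flange, concentric and parallel in both views. In the side panel its rim spans x 5..298, y 66..340, and in the top panel x 432..796. I'll check flatness from depth and find the nut's hexagon angle.

Run:
```python
from m import *
from p import *
from bench import viewer
c=load("side3.npz");C=cloud(c).reshape(-1,3)
d=C-SEAT;a=d@N;rr=np.linalg.norm(d-a[:,None]*N,axis=1)
m=(rr>.03)&(rr<.06)&(a<.015)&(a>-.01);q=C[m];u,s_,v=np.linalg.svd(q-q.mean(0));n=v[2]*np.sign(v[2]@N)
print("floor pts",m.sum(),"height",np.median(a[m]),"angle",np.degrees(np.arccos(n@N)),s_[2]/np.sqrt(m.sum()))
out=[]
for n_,u0,v0 in(("top",184,211),("side",260,295)):
    f=[viewer.camera(n_) for _ in range(4)];im=np.mean([x["pixels"].astype(float) for x in f],0)
    np.save(n_+"avg.npy",im);i=im[v0-14:v0+14,u0-14:u0+14,::-1]
    i=cv2.resize(i,(400,400),interpolation=cv2.INTER_LANCZOS4)
    i=np.clip((i-i.min())/(i.max()-i.min())*255,0,255);out.append(i.astype(np.uint8))
cv2.imwrite("pics/nut.png",np.hstack(out))
```

```text
floor pts 338 height 0.0024172816479798485 angle 0.2944080597382679 0.0015808117385867652
```

View pics/nut.png

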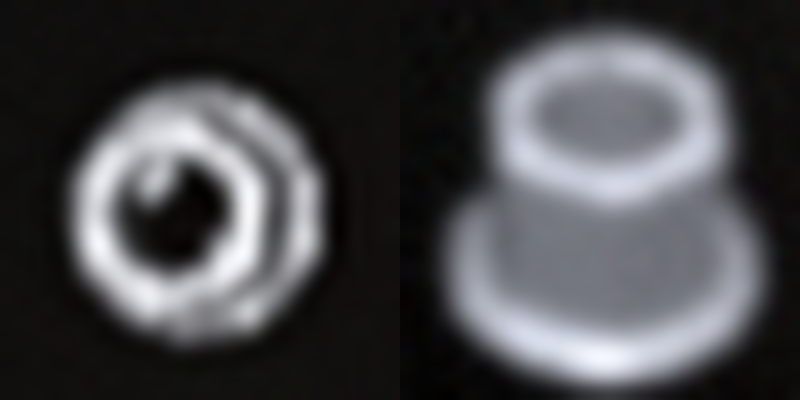

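The nut crop's side panel shows the top hexagon with a corner towards the camera at (615,198), and its left and right flats upright at x=490 and x=728.

Run:
```python
from m import *
from p import *
k=400/28
# fit hex top outline angle: predicted corners for candidates in side & top crops
for th in range(0,60,10):
    a=np.deg2rad(th+np.arange(0,360,60));P=np.c_[.4334+.0208*np.cos(a),.2242+.0208*np.sin(a),np.full(6,.0345)]
    S=(proj(s,P)-[246,281]+.5)*k+[400,0];T=(proj(t,P)-[170,197]+.5)*k
    print(th,S.round(0).astype(int).tolist(),"T",T.round(0).astype(int).tolist())
# intensity fit on averaged top + side image: mean gradient along outline
for nm,c in(("top",t),("side",s)):
    g=np.load(nm+"avg.npy").mean(2);res=[]
    for th in range(0,60,3):
        best=-9
        for dx in np.arange(-.003,.0031,.001):
          for dy in np.arange(-.003,.0031,.001):
            val=[]
            for r_,w in((.0185,1),(.0235,-1)):
                a=np.deg2rad(th+np.arange(0,360,60));V=r_*np.c_[np.cos(a),np.sin(a)];V=np.r_[V,V[:1]]
                L=np.vstack([V[i]+(V[i+1]-V[i])*f for i in range(6) for f in np.linspace(0,1,12)])
                uv=proj(c,np.c_[L+[.4334+dx,.2242+dy],np.full(len(L),.0345)]).astype(np.float32)
                val.append(w*cv2.remap(g.astype(np.float32),uv[:,:1],uv[:,1:],1).mean())
            best=max(best,sum(val))
        res.append((th,round(float(best),1)))
    print(nm,res)
```

```text
0 [[489, 95], [517, 177], [636, 204], [726, 148], [696, 67], [579, 42]] T [[178, 110], [91, 160], [90, 259], [176, 309], [263, 260], [264, 160]]
10 [[485, 109], [533, 187], [657, 199], [730, 134], [680, 58], [559, 46]] T [[161, 112], [84, 175], [100, 273], [193, 308], [270, 244], [254, 146]]
20 [[484, 123], [551, 195], [676, 193], [730, 119], [661, 50], [540, 52]] T [[144, 116], [79, 192], [112, 286], [210, 303], [275, 227], [242, 133]]
30 [[487, 138], [572, 201], [693, 184], [727, 105], [642, 44], [523, 60]] T [[128, 123], [77, 209], [126, 296], [226, 296], [277, 210], [227, 123]]
40 [[493, 152], [593, 204], [707, 173], [720, 91], [621, 41], [509, 71]] T [[114, 133], [79, 227], [142, 303], [240, 286], [275, 192], [212, 116]]
50 [[503, 165], [615, 205], [718, 161], [709, 79], [600, 40], [498, 82]] T [[101, 145], [83, 243], [159, 308], [253, 274], [271, 176], [195, 112]]
top [(0, 86.1), (3, 84.9), (6, 83.8), (9, 82.9), (12, 81.8), (15, 80.7), (18, 80.4), (21, 80.1), (24, 80.4), (27, 81.0), (30, 81.7), (33, 82.9), (36, 83.9), (39, 84.9), (42, 86.0), (45, 86.8), (48, 87.5), (51, 87.7), (54, 87.8), (57, 86.8)]
side [(0, 61.8), (3, 61.0), (6, 60.7), (9, 60.0), (12, 59.5), (15, 59.1), (18, 58.7), (21, 58.6), (24, 58.9), (27, 59.2), (30, 59.6), (33, 60.4), (36, 61.0), (39, 61.7), (42, 62.1), (45, 62.0), (48, 62.3), (51, 62.6), (54, 62.6), (57, 62.5)]
```

Run:
```python
from p import *
p,q=st()
plan(p,q,[([.45,-.0,.30],down(0),6),([.433,.2242,.13],down(22),7)])
```

```text
t 9.7 j [ 0.69 -0.27 -0.56  2.   -0.2   0.8   0.11] p [ 0.5466 -0.0623  0.3166] F [ 0.3 -0.4  0.1] M [ 0.08  0.58 -0.04] w 0.06573817995750014 0.0
along mm 174.81 off tool mm [ 0.31 -1.91  0.  ] F tool [-0.4  0.3  0.1] M tool [ 0.58 -0.    0.05]
zerr [-0.0005 -0.0003  0.    ] yaw 6.1
[[0.22, -0.39, -0.17, 0.69, 0.03, -0.1], [0.23, -0.41, -0.14, 0.68, 0.04, -0.11], [0.24, -0.41, -0.09, 0.69, 0.03, -0.1], [0.24, -0.42, -0.06, 0.69, 0.04, -0.1], [0.25, -0.41, -0.01, 0.68, 0.03, -0.11], [0.25, -0.41, 0.03, 0.69, 0.04, -0.1], [0.8, -0.06, 0.61, 0, 0, -0.39], [0.8, -0.02, 0.6, 0, 0, -0.4], [0.81, 0.03, 0.61, 0, 0, -0.39], [0.8, 0.07, 0.61, 0, 0, -0.39], [0.79, 0.12, 0.61, 0, 0, -0.39], [0.79, 0.15, 0.6, 0, 0, -0.4], [0.78, 0.2, 0.61, 0, 0, -0.39]]
end [0.4328 0.2243 0.1301] [ 5.592e-01  8.291e-01 -0.000e+00 -1.000e-04]
```

>>> carry_out(moves=[[0.22,-0.39,-0.17,0.69,0.03,-0.1],[0.23,-0.41,-0.14,0.68,0.04,-0.11],[0.24,-0.41,-0.09,0.69,0.03,-0.1],[0.24,-0.42,-0.06,0.69,0.04,-0.1],[0.25,-0.41,-0.01,0.68,0.03,-0.11],[0.25,-0.41,0.03,0.69,0.04,-0.1],[0.8,-0.06,0.61,0,0,-0.39],[0.8,-0.02,0.6,0,0,-0.4],[0.81,0.03,0.61,0,0,-0.39],[0.8,0.07,0.61,0,0,-0.39],[0.79,0.12,0.61,0,0,-0.39],[0.79,0.15,0.6,0,0,-0.4],[0.78,0.2,0.61,0,0,-0.39],[0,0,0,0,0,0],[0,0,0,0,0,0]])

```text
time: 11.58
ee_pos: [0.4333, 0.2238, 0.1306]
eef_rot: [0.56, 0.829, -0.0, 0.0]
ft_force: [0.6, -0.8, -0.3]
width: 0.0662
grip_force: 0.0
```

Run:
```python
from p import *
p,q=now();print(q.as_quat().round(4))
plan(p,q,[([.4332,.2242,.0225],down(22),5)])
```

```text
t 11.575 j [ 0.3   0.24 -0.96  1.91  0.22  1.1  -0.36] p [0.4333 0.2238 0.1306] F [ 0.6 -0.8 -0.3] M [ 0.01 -0.11 -0.02] w 0.06624229745585873 0.0
[ 5.595e-01  8.288e-01 -0.000e+00  3.000e-04]
[[0, 0, 0.54, 0, 0, 0], [0, 0, 0.54, 0, 0, 0], [0.01, 0, 0.54, 0, 0, 0], [0, 0, 0.54, 0, 0, 0], [0, 0, 0.54, 0, 0, -0.01]]
end [0.4332 0.2241 0.0226] [ 5.590e-01  8.292e-01 -0.000e+00  3.000e-04]
```

>>> carry_out(moves=[[0,0,0.6,0,0,0],[0.01,0,0.6,0,0,0],[0,0,0.6,0,0,0],[0,0,0.5,0,0,0],[0,0,0.4,0,0,0],[0,0,0,0,0,0],[0,0,0,0,0,0]])

```text
time: 12.45
ee_pos: [0.4334, 0.2247, 0.0232]
eef_rot: [0.559, 0.829, 0.0, 0.001]
ft_force: [0.2, -0.5, -0.1]
width: 0.0658
grip_force: 0.0
```

>>> carry_out(moves=[[0,0,0,0,0,0],[0,0,0,0,0,0],[0,0,0,0,0,0],[0,0,0,0,0,0],[0,0,0,0,0,0]], fingers=30, force=45)

```text
time: 13.08
ee_pos: [0.433, 0.2244, 0.0227]
eef_rot: [0.559, 0.829, -0.0, 0.001]
ft_force: [-0.1, 0.8, 1.7]
width: 0.0355
grip_force: 45.0
```

```bash
cat >> p.py <<'E'
RT0=axes(-N,[np.cos(.09),-np.sin(.09),0])
SEAT2=SEAT-.0012*RT0.apply([0,1,0])+.0002*RT0.apply([1,0,0])-.0021*N
def rz(d): return R.from_euler("z",d,degrees=True)
def st2():
    p,q=now();d=p-SEAT2
    from bench import read_state
    s=read_state();h=d@N*1e3-4.7;e=RT0.inv()*q
    print("nut mid mm",round(h,2),"off in RT0 mm",(RT0.inv().apply(d)*1e3).round(2)[:2],"F RT0",RT0.inv().apply(s["ft_force"]).round(1),"M",RT0.inv().apply(s["torque"]).round(2),"yaw",e.as_euler("xyz",degrees=True).round(2));return p,q
E
python3 - <<'E'
from p import *
p,q=st2()
T=lambda h:SEAT2+N*(h+4.7)*1e-3
p,q=plan(p,q,[(p+[0,0,.12],q,4),([.46,.02,.31],down(0)*rz(50),10)])
plan(p,q,[(T(125),RT0*rz(110),9),(T(113),RT0*rz(110),1)])
E
```

```text
t 13.075 j [ 0.19  0.42 -0.87  1.99  0.4   0.91 -0.5 ] p [0.433  0.2244 0.0227] F [-0.1  0.8  1.7] M [-0.11  0.02  0.04] w 0.03549783970713021 44.99709164723754
nut mid mm 2.04 off in RT0 mm [ 276.23 -276.89] F RT0 [ 0.8  0.7 -1.5] M [ 0.01 -0.08 -0.09] yaw [ 29.92  14.46 -23.23]
[[0, 0, -0.75, 0, 0, 0], [0, 0, -0.75, 0, 0, 0], [0, 0, -0.75, 0, 0, 0], [0, 0, -0.75, 0, 0, 0], [-0.5, -0.13, -0.42, 0, 0, 0.9], [-0.51, -0.06, -0.42, 0, 0, 0.9], [-0.52, 0, -0.41, 0, 0, 0.9], [-0.51, 0.06, -0.42, 0, 0, 0.9], [-0.5, 0.13, -0.42, 0, 0, 0.9], [-0.48, 0.19, -0.42, 0.01, 0, 0.9], [-0.45, 0.25, -0.42, 0, 0, 0.9], [-0.42, 0.3, -0.41, 0, 0, 0.9], [-0.38, 0.35, -0.42, 0, 0, 0.9], [-0.32, 0.4, -0.42, 0, 0, 0.9]]
end [0.4601 0.0202 0.31  ] [ 9.397e-01  3.419e-01 -2.000e-04  1.000e-04]
[[0.09, 0.38, 0.09, -0.11, 0.47, 0.88], [0.13, 0.37, 0.1, -0.1, 0.47, 0.88], [0.16, 0.35, 0.12, -0.11, 0.47, 0.87], [0.2, 0.32, 0.14, -0.11, 0.48, 0.88], [0.22, 0.3, 0.15, -0.11, 0.47, 0.88], [0.25, 0.26, 0.18, -0.1, 0.47, 0.88], [0.27, 0.23, 0.19, -0.11, 0.47, 0.88], [0.28, 0.19, 0.22, -0.11, 0.47, 0.87], [0.29, 0.16, 0.23, -0.1, 0.47, 0.88], [0, 0, 0.3, 0, 0, 0]]
end [ 0.5793 -0.0656  0.2674] [ 0.936  -0.2082  0.2817 -0.0356]
```

>>> carry_out(moves=[[0,0,-0.75,0,0,0],[0,0,-0.75,0,0,0],[0,0,-0.75,0,0,0],[0,0,-0.75,0,0,0],[-0.5,-0.13,-0.42,0,0,0.9],[-0.51,-0.06,-0.42,0,0,0.9],[-0.52,0,-0.41,0,0,0.9],[-0.51,0.06,-0.42,0,0,0.9],[-0.5,0.13,-0.42,0,0,0.9],[-0.48,0.19,-0.42,0.01,0,0.9],[-0.45,0.25,-0.42,0,0,0.9],[-0.42,0.3,-0.41,0,0,0.9],[-0.38,0.35,-0.42,0,0,0.9],[-0.32,0.4,-0.42,0,0,0.9],[0,0,0,0,0,0]])

```text
time: 14.95
ee_pos: [0.4605, 0.0189, 0.3104]
eef_rot: [0.94, 0.341, 0.0, 0.0]
ft_force: [0.0, 0.5, -2.4]
width: 0.0355
grip_force: 45.0
```

>>> carry_out(moves=[[0.09,0.38,0.09,-0.11,0.47,0.88],[0.13,0.37,0.1,-0.1,0.47,0.88],[0.16,0.35,0.12,-0.11,0.47,0.87],[0.2,0.32,0.14,-0.11,0.48,0.88],[0.22,0.3,0.15,-0.11,0.47,0.88],[0.25,0.26,0.18,-0.1,0.47,0.88],[0.27,0.23,0.19,-0.11,0.47,0.88],[0.28,0.19,0.22,-0.11,0.47,0.87],[0.29,0.16,0.23,-0.1,0.47,0.88],[0,0,0.3,0,0,0],[0,0,0,0,0,0],[0,0,0,0,0,0]])

```text
time: 16.45
ee_pos: [0.5793, -0.0651, 0.2672]
eef_rot: [0.936, -0.207, 0.281, -0.036]
ft_force: [-0.3, -0.8, -1.3]
width: 0.0356
grip_force: 45.0
```

Run:
```python
from m import *
from p import *
from bench import viewer
p,q=st2()
plan(p,q,[(SEAT2+N*.1177,RT0*rz(110),1)])
c=viewer.camera("side");np.savez("side4.npz",**c)
z=-q.apply([0,0,1]);u=p-.0227*z
print("collar pred crop",(proj(c,u)[0]-[205,133]+.5)*10,"top",(proj(c,u+.036*z)[0]-[205,133]+.5)*10, "tip",(proj(c,SEAT2+.0725*N)[0]-[205,133]+.5)*10)
cv2.imwrite("pics/s4.png",crop(c,235,163,30,10))
```

```text
t 16.45 j [ 0.81 -0.15 -0.72  2.01 -0.14  0.68 -1.86] p [ 0.5793 -0.0651  0.2672] F [-0.3 -0.8 -1.3] M [0.15 0.83 0.04] w 0.03560231702249602 44.99673401936889
nut mid mm 112.96 off in RT0 mm [ 0.39 -0.09] F RT0 [-0.8 -0.9  0.9] M [0.84 0.08 0.  ] yaw [ 8.0000e-02 -1.1000e-01  1.0986e+02]
[[0.01, 0.01, 0, -0.01, 0.01, 0.02]]
end [ 0.5795 -0.0656  0.2673] [ 0.9359 -0.2086  0.2816 -0.0354]
collar pred crop [329.62669705 208.48403336] top [394.01893935 120.05011785] tip [290.81451407 261.24765586]
```

View pics/s4.png

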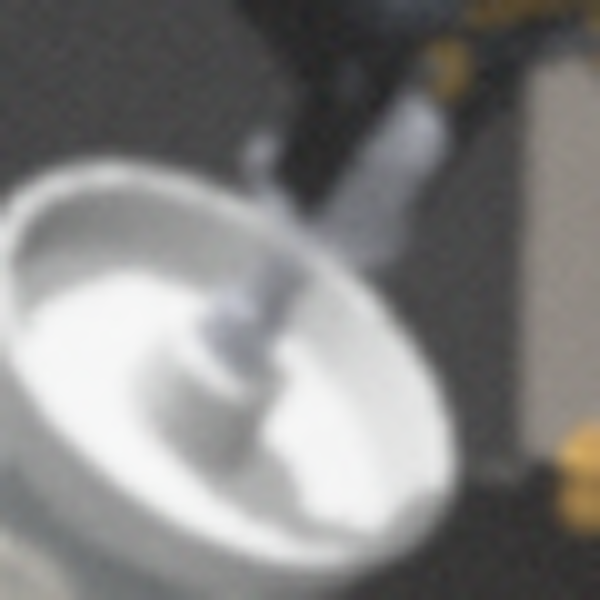

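The nut hangs square over the spindle: its body at (390,170), its collar around (320,215), and the spindle tip at about (290,255). Everything is in line with the prediction, so I'm lowering it.

>>> carry_out(moves=[[0.01,0.01,0.3,0,0,0.02],[0,0,0.3,0,0,0],[0,0,0.25,0,0,0],[0,0,0.2,0,0,0],[0,0,0,0,0,0]])

```text
time: 17.12
ee_pos: [0.6022, -0.0681, 0.2314]
eef_rot: [0.936, -0.21, 0.281, -0.036]
ft_force: [0.3, 0.4, -1.1]
width: 0.0357
grip_force: 45.0
```

```bash
python3 -c "
from p import *
st2()"
```

```text
t 17.125 j [ 0.83 -0.04 -0.78  2.01 -0.    0.59 -1.97] p [ 0.6022 -0.0681  0.2314] F [ 0.3  0.4 -1.1] M [ 0.11  0.79 -0.  ] w 0.03573699017298297 44.99670831486583
nut mid mm 70.33 off in RT0 mm [-0.48 -0.27] F RT0 [ 0.4 -0.3  1.1] M [0.79 0.03 0.02] yaw [ 5.0000e-02 -1.1000e-01  1.1016e+02]
```

No contact yet; feeling downwards in small steps.

>>> carry_out(moves=[[0,0,0.07,0,0,0],[0,0,0.05,0,0,0],[0,0,0,0,0,0]])

```text
time: 17.5
ee_pos: [0.605, -0.0685, 0.2287]
eef_rot: [0.936, -0.209, 0.282, -0.036]
ft_force: [-4.1, 0.4, 2.8]
width: 0.0355
grip_force: 45.0
```

```bash
python3 -c "
from p import *
st2()"
```

```text
t 17.5 j [ 0.82 -0.03 -0.78  2.    0.01  0.59 -1.99] p [ 0.605  -0.0685  0.2287] F [-4.1  0.4  2.8] M [ 0.13  1.08 -0.07] w 0.035536300936592026 44.9970562197268
nut mid mm 66.55 off in RT0 mm [-0.61  0.65] F RT0 [ 0.1 -1.9 -4.6] M [ 1.09 -0.01  0.08] yaw [3.0000e-02 1.0000e-02 1.1013e+02]
```

>>> carry_out(moves=[[0,-0.01,0,0,0,-1],[0,0,0,0,0,-1],[0,0,0,0,0,0]])

```text
time: 17.88
ee_pos: [0.6049, -0.0683, 0.2285]
eef_rot: [0.956, -0.077, 0.284, 0.004]
ft_force: [-1.8, -1.4, 0.8]
width: 0.0359
grip_force: 45.0
```

```bash
python3 -c "
from p import *
st2()"
```

```text
t 17.875 j [ 0.81 -0.03 -0.77  2.    0.02  0.59 -1.71] p [ 0.6049 -0.0683  0.2285] F [-1.8 -1.4  0.8] M [ 0.01  1.04 -0.09] w 0.0358832790545874 44.995121732354164
nut mid mm 66.43 off in RT0 mm [-0.37  0.47] F RT0 [-1.6 -0.9 -1.5] M [ 1.04 -0.12  0.03] yaw [ 2.000e-02 -0.000e+00  9.409e+01]
```

>>> carry_out(moves=[[0,0,0.03,0,0,0],[0,0,0,0,0,0]])

```text
time: 18.12
ee_pos: [0.6055, -0.0684, 0.2279]
eef_rot: [0.956, -0.078, 0.284, 0.004]
ft_force: [-15.7, 1.1, 11.4]
width: 0.0359
grip_force: 45.0
```

```bash
python3 -c "
from p import *
st2()"
```

```text
t 18.125 j [ 0.81 -0.03 -0.77  2.    0.02  0.59 -1.71] p [ 0.6055 -0.0684  0.2279] F [-15.7   1.1  11.4] M [ 0.22  2.1  -0.03] w 0.03590252104548332 44.998901803046465
nut mid mm 65.63 off in RT0 mm [-0.4   0.58] F RT0 [ -0.3  -6.9 -18.1] M [2.12 0.02 0.04] yaw [-1.000e-02 -3.000e-02  9.426e+01]
```

>>> carry_out(moves=[[0,0,0,0,0,-1],[0,0,0,0,0,-1],[0,0,0,0,0,0]])

```text
time: 18.5
ee_pos: [0.6055, -0.068, 0.2278]
eef_rot: [0.957, 0.057, 0.28, 0.043]
ft_force: [-14.2, 1.0, 10.9]
width: 0.036
grip_force: 45.0
```

```bash
python3 -c "
from p import *
st2()"
```

```text
t 18.5 j [ 0.8  -0.03 -0.76  2.    0.02  0.59 -1.43] p [ 0.6055 -0.068   0.2278] F [-14.2   1.   10.9] M [0.38 1.99 0.03] w 0.036042148942389475 44.99930005520582
nut mid mm 65.6 off in RT0 mm [-0.08  0.54] F RT0 [ -0.3  -6.  -16.9] M [2.01 0.19 0.07] yaw [ 2.000e-02 -2.000e-02  7.813e+01]
```

The height stays the same while it turns, and the pan also rubbed with a -y push. So the nut is about 1.3 mm off axis and its bore step is riding on the thread end. I'll lift it, shift and feel again.

>>> carry_out(moves=[[0,0,-0.06,0,0,0],[-0.03,-0.01,0,0,0,0],[0,0,0,0,0,0],[0,0,0.03,0,0,0],[0,0,0.02,0,0,0],[0,0,0,0,0,0]])

```text
time: 19.25
ee_pos: [0.6041, -0.068, 0.2263]
eef_rot: [0.957, 0.056, 0.28, 0.043]
ft_force: [-1.2, 0.3, -2.9]
width: 0.036
grip_force: 45.0
```

```bash
python3 -c "
from p import *
st2()"
```

```text
t 19.25 j [ 0.8  -0.03 -0.76  2.01  0.02  0.58 -1.43] p [ 0.6041 -0.068   0.2263] F [-1.2  0.3 -2.9] M [ 0.07  1.1  -0.11] w 0.03596176044335892 44.99647789634764
nut mid mm 65.05 off in RT0 mm [-0.16 -1.51] F RT0 [ 0.2 -2.6  1.8] M [ 1.1  -0.08  0.08] yaw [ 7.000e-02 -7.000e-02  7.816e+01]
```

Free axially now at 65.0, so that was the cause. Going further down.

>>> carry_out(moves=[[0,0,0.04,0,0,0],[0,0,0.04,0,0,0],[0,0,0,0,0,0]])

```text
time: 19.62
ee_pos: [0.6063, -0.068, 0.2242]
eef_rot: [0.957, 0.057, 0.281, 0.043]
ft_force: [-0.8, -0.8, -2.5]
width: 0.0355
grip_force: 45.0
```

```bash
python3 -c "
from p import *
st2()"
```

```text
t 19.625 j [ 0.8  -0.02 -0.77  2.01  0.03  0.58 -1.44] p [ 0.6063 -0.068   0.2242] F [-0.8 -0.8 -2.5] M [ 0.06  0.97 -0.05] w 0.035521295076824146 44.996733320876956
nut mid mm 62.12 off in RT0 mm [ 0.05 -0.73] F RT0 [-0.8 -2.   1.7] M [ 0.97 -0.05  0.02] yaw [6.000e-02 1.000e-02 7.815e+01]
```

>>> carry_out(moves=[[-0.01,0,0.03,0,0,0],[0,0,0.03,0,0,0],[0,0,0,0,0,0]])

```text
time: 20.0
ee_pos: [0.6072, -0.0682, 0.222]
eef_rot: [0.957, 0.057, 0.281, 0.043]
ft_force: [-0.0, -0.0, -1.7]
width: 0.0357
grip_force: 45.0
```

```bash
python3 -c "
from p import *
st2()"
```

```text
t 20.0 j [ 0.8  -0.02 -0.77  2.01  0.04  0.57 -1.45] p [ 0.6072 -0.0682  0.222 ] F [-0.  -0.  -1.7] M [ 0.11  0.83 -0.01] w 0.035671633000899136 44.996804147958755
nut mid mm 59.79 off in RT0 mm [-0.08 -1.21] F RT0 [-0.  -1.   1.4] M [0.84 0.03 0.02] yaw [5.000e-02 0.000e+00 7.814e+01]
```

>>> carry_out(moves=[[0,0,0.03,0,0,0],[0,0,0.03,0,0,0],[0,0,0,0,0,0]])

```text
time: 20.38
ee_pos: [0.6082, -0.0683, 0.2211]
eef_rot: [0.957, 0.057, 0.28, 0.044]
ft_force: [-21.1, 2.9, 17.4]
width: 0.0355
grip_force: 45.0
```

```bash
python3 -c "
from p import *
st2()"
```

```text
t 20.375 j [ 0.8  -0.01 -0.77  2.01  0.05  0.57 -1.46] p [ 0.6082 -0.0683  0.2211] F [-21.1   2.9  17.4] M [ 0.28  2.49 -0.08] w 0.03554677529948618 45.00088459812105
nut mid mm 58.46 off in RT0 mm [-0.07 -0.82] F RT0 [  0.9  -8.4 -26.2] M [2.5  0.01 0.09] yaw [-2.000e-02 -2.000e-02  7.811e+01]
```

Contact at about 58.7 mm, near the low end of the ramp, so almost a half turn backwards remains before the drop. I'll ease off and turn anticlockwise, following the ridge's rise.

>>> carry_out(moves=[[-0.005,0,-0.015,0,0,0],[0,0,-0.01,0,0,-1],[0,0,-0.01,0,0,-1],[0,0,-0.01,0,0,-1],[0,0,-0.01,0,0,-1],[0,0,0,0,0,0]])

```text
time: 21.12
ee_pos: [0.6075, -0.0689, 0.2229]
eef_rot: [0.904, 0.319, 0.258, 0.12]
ft_force: [-7.0, -0.6, 7.4]
width: 0.0355
grip_force: 45.0
```

```bash
python3 -c "
from p import *
st2()"
```

```text
t 21.125 j [ 0.79 -0.02 -0.76  2.01  0.04  0.57 -0.89] p [ 0.6075 -0.0689  0.2229] F [-7.  -0.6  7.4] M [-0.2   1.11 -0.18] w 0.035474546922069354 44.99608201906085
nut mid mm 60.36 off in RT0 mm [-0.7  -0.41] F RT0 [-1.3 -1.8 -9.9] M [ 1.09 -0.35 -0.01] yaw [-7.000e-02  4.000e-02  4.603e+01]
```

>>> carry_out(moves=[[0,0,-0.01,0,0,-1],[0,0,-0.01,0,0,-1],[0,0,-0.01,0,0,-1],[0,0,-0.01,0,0,-1],[0,0,-0.01,0,0,-1],[0,0,-0.01,0,0,-1],[0,0,0,0,0,0]])

```text
time: 22.0
ee_pos: [0.6063, -0.0681, 0.2249]
eef_rot: [0.696, 0.659, 0.188, 0.214]
ft_force: [-6.8, 1.1, 7.6]
width: 0.0358
grip_force: 45.0
```

```bash
python3 -c "
from p import *
st2()"
```

```text
t 22.0 j [ 0.77 -0.03 -0.74  2.01  0.03  0.58 -0.04] p [ 0.6063 -0.0681  0.2249] F [-6.8  1.1  7.6] M [0.11 0.96 0.06] w 0.03577670503123352 44.99570321291685
nut mid mm 62.72 off in RT0 mm [-0.05 -0.36] F RT0 [  0.5  -1.6 -10.1] M [ 0.96  0.06 -0.03] yaw [-0.09  0.02 -2.  ]
```

>>> carry_out(moves=[[0,0,-0.01,0,0,-1],[0,0,-0.01,0,0,-1],[0,0,-0.01,0,0,-1],[0,0,-0.01,0,0,-1],[0,0,-0.01,0,0,-1],[0,0,-0.01,0,0,-1],[0,0,-0.01,0,0,-1],[0,0,-0.01,0,0,-1],[0,0,0,0,0,0]])

```text
time: 23.12
ee_pos: [0.6043, -0.0679, 0.2274]
eef_rot: [0.241, 0.928, 0.045, 0.281]
ft_force: [-8.3, 0.8, 7.2]
width: 0.0359
grip_force: 45.0
```

```bash
python3 -c "
from p import *
st2()"
```

```text
t 23.125 j [ 0.74 -0.04 -0.7   2.01  0.02  0.58  1.08] p [ 0.6043 -0.0679  0.2274] F [-8.3  0.8  7.2] M [0.21 1.16 0.05] w 0.03585537039717296 44.99629690311849
nut mid mm 65.85 off in RT0 mm [-0.02 -0.74] F RT0 [  0.   -3.  -10.6] M [1.17 0.11 0.02] yaw [-4.0e-02 -3.0e-02 -6.6e+01]
```

>>> carry_out(moves=[[0,0,-0.01,0,0,-1],[0,0,-0.01,0,0,-1],[0,0,0,0,0,0]])

```text
time: 23.5
ee_pos: [0.6039, -0.0679, 0.228]
eef_rot: [0.109, 0.952, 0.006, 0.284]
ft_force: [-5.3, 0.8, 5.8]
width: 0.0356
grip_force: 45.0
```

```bash
python3 -c "
from p import *
st2()"
```

```text
t 23.5 j [ 0.73 -0.04 -0.69  2.01  0.02  0.58  1.36] p [ 0.6039 -0.0679  0.228 ] F [-5.3  0.8  5.8] M [0.24 0.95 0.01] w 0.03557707719277713 44.99606290832162
nut mid mm 66.59 off in RT0 mm [-0.07 -0.69] F RT0 [ 0.3 -1.3 -7.8] M [0.97 0.14 0.08] yaw [-3.000e-02 -5.000e-02 -8.199e+01]
```

>>> carry_out(moves=[[0,0,-0.01,0,0,-1],[0,0,-0.005,0,0,-0.5],[0,0,0,0,0,0]])

```text
time: 23.88
ee_pos: [0.6035, -0.0679, 0.2282]
eef_rot: [0.011, 0.959, -0.023, 0.283]
ft_force: [-3.9, 1.1, 4.0]
width: 0.0355
grip_force: 45.0
```

```bash
python3 -c "
from p import *
st2()"
```

```text
t 23.875 j [ 0.72 -0.04 -0.68  2.01  0.02  0.58  1.57] p [ 0.6035 -0.0679  0.2282] F [-3.9  1.1  4. ] M [0.21 0.73 0.05] w 0.03546985171244261 44.99664958566427
nut mid mm 66.96 off in RT0 mm [-0.15 -0.91] F RT0 [ 0.8 -1.2 -5.6] M [0.75 0.15 0.03] yaw [-3.000e-02 -4.000e-02 -9.383e+01]
```

>>> carry_out(moves=[[0,0,0,0,0,-1],[0,0,0,0,0,0]])

```text
time: 24.12
ee_pos: [0.6035, -0.0679, 0.2277]
eef_rot: [-0.056, 0.957, -0.043, 0.281]
ft_force: [0.9, -0.2, -0.5]
width: 0.0358
grip_force: 45.0
```

```bash
python3 -c "
from p import *
st2()"
```

```text
t 24.125 j [ 0.71 -0.04 -0.68  2.01  0.02  0.58  1.71] p [ 0.6035 -0.0679  0.2277] F [ 0.9 -0.2 -0.5] M [0.12 0.43 0.01] w 0.03578441400752981 44.99540529213846
nut mid mm 66.61 off in RT0 mm [-0.13 -1.2 ] F RT0 [-0.1  0.5  0.9] M [0.44 0.07 0.04] yaw [-5.0000e-02 -3.0000e-02 -1.0173e+02]
```

Axial force vanished between yaw -94° and -102°: the support is gone, as expected at the thread's start. A little more backwards turn, then I'll lower it the 9 mm to confirm the drop.

>>> carry_out(moves=[[0,0,0,0,0,-0.5],[0,0,0.06,0,0,0],[0,0,0.06,0,0,0],[0,0,0.04,0,0,0],[0,0,0,0,0,0]])

```text
time: 24.75
ee_pos: [0.6067, -0.0682, 0.222]
eef_rot: [-0.09, 0.955, -0.052, 0.279]
ft_force: [-0.2, 0.0, -1.8]
width: 0.0359
grip_force: 45.0
```

```bash
python3 -c "
from p import *
st2()"
```

```text
t 24.75 j [ 0.71 -0.02 -0.68  2.01  0.04  0.57  1.76] p [ 0.6067 -0.0682  0.222 ] F [-0.2  0.  -1.8] M [0.24 0.7  0.07] w 0.035900772882364256 44.99681197106838
nut mid mm 60.01 off in RT0 mm [-0.13 -1.65] F RT0 [ 0.  -1.1  1.4] M [0.72 0.19 0.03] yaw [-7.000e-02  2.000e-02 -1.058e+02]
```

>>> carry_out(moves=[[0,0,0.02,0,0,0],[0,0,0.015,0,0,0],[0,0,0,0,0,0]])

```text
time: 25.12
ee_pos: [0.6074, -0.0683, 0.2214]
eef_rot: [-0.09, 0.955, -0.053, 0.279]
ft_force: [-6.1, 0.7, 2.2]
width: 0.0357
grip_force: 45.0
```

```bash
python3 -c "
from p import *
st2()"
```

```text
t 25.125 j [ 0.71 -0.02 -0.68  2.01  0.04  0.57  1.76] p [ 0.6074 -0.0683  0.2214] F [-6.1  0.7  2.2] M [0.3  1.16 0.03] w 0.035695926548973154 44.996813256293535
nut mid mm 59.11 off in RT0 mm [-0.14 -1.34] F RT0 [ 0.2 -3.9 -5.2] M [1.19 0.18 0.08] yaw [-3.0000e-02  0.0000e+00 -1.0586e+02]
```

It dropped and rests at 59.1 mm, as predicted. Now clockwise at the thread's lead.

>>> carry_out(moves=[[0,0,0.01,0,0,1],[0,0,0.01,0,0,1],[0,0,0.01,0,0,1],[0,0,0.01,0,0,1],[0,0,0,0,0,0]], force=60)

```text
time: 25.75
ee_pos: [0.6086, -0.0685, 0.2203]
eef_rot: [0.176, 0.942, 0.026, 0.283]
ft_force: [-2.6, -0.0, 2.7]
width: 0.0354
grip_force: 60.0
```

```bash
python3 -c "
from p import *
st2()"
```

```text
t 25.75 j [ 0.72 -0.02 -0.69  2.01  0.05  0.57  1.2 ] p [ 0.6086 -0.0685  0.2203] F [-2.6 -0.   2.7] M [ 0.16  0.65 -0.01] w 0.035365390205586975 59.999145129695535
nut mid mm 57.51 off in RT0 mm [-0.21 -0.93] F RT0 [-0.3 -0.7 -3.7] M [0.66 0.08 0.06] yaw [-4.00e-02 -3.00e-02 -7.39e+01]
```

>>> carry_out(moves=[[0,0,0.01,0,0,1],[0,0,0.01,0,0,1],[0,0,0.01,0,0,1],[0,0,0.01,0,0,1],[0,0,0.01,0,0,1],[0,0,0.01,0,0,1],[0,0,0.01,0,0,1],[0,0,0,0,0,0]])

```text
time: 26.75
ee_pos: [0.6102, -0.0684, 0.2178]
eef_rot: [0.597, 0.75, 0.156, 0.238]
ft_force: [-2.7, 1.4, 3.6]
width: 0.0355
grip_force: 60.0
```

```bash
python3 -c "
from p import *
st2()"
```

```text
t 26.75 j [ 0.73 -0.01 -0.7   2.01  0.06  0.56  0.21] p [ 0.6102 -0.0684  0.2178] F [-2.7  1.4  3.6] M [0.17 0.53 0.06] w 0.0355061359645583 59.998055985197425
nut mid mm 54.66 off in RT0 mm [ 0.   -0.97] F RT0 [ 1.1 -0.4 -4.5] M [0.54 0.13 0.01] yaw [ -0.05   0.04 -18.07]
```

>>> carry_out(moves=[[0,0,0.01,0,0,1],[0,0,0.01,0,0,1],[0,0,0.01,0,0,1],[0,0,0,0,0,0]])

```text
time: 27.25
ee_pos: [0.6111, -0.0693, 0.2183]
eef_rot: [0.74, 0.609, 0.202, 0.201]
ft_force: [-14.2, 0.5, 17.4]
width: 0.0355
grip_force: 60.0
```

```bash
python3 -c "
from p import *
st2()"
```

```text
t 27.25 j [ 0.73 -0.01 -0.7   2.01  0.06  0.56 -0.21] p [ 0.6111 -0.0693  0.2183] F [-14.2   0.5  17.4] M [ 0.02  1.45 -0.32] w 0.03547128937282441 60.015266966074705
nut mid mm 54.47 off in RT0 mm [-0.77  0.13] F RT0 [ -0.8  -2.4 -22.3] M [ 1.45 -0.27  0.2 ] yaw [-0.12 -0.03  5.93]
```

Collar on the boss. Keep turning without further lowering, to take up the thread play.

>>> carry_out(moves=[[0,0,-0.01,0,0,1],[0,0,0,0,0,1],[0,0,0,0,0,1],[0,0,0,0,0,0]])

```text
time: 27.75
ee_pos: [0.6108, -0.0694, 0.2181]
eef_rot: [0.851, 0.442, 0.239, 0.155]
ft_force: [-8.5, -0.9, 11.4]
width: 0.0356
grip_force: 60.0
```

```bash
python3 -c "
from p import *
st2()"
```

```text
t 27.75 j [ 0.74 -0.01 -0.71  2.01  0.06  0.56 -0.63] p [ 0.6108 -0.0694  0.2181] F [-8.5 -0.9 11.4] M [-0.19  1.06 -0.38] w 0.03564442576395582 60.00894100405276
nut mid mm 54.49 off in RT0 mm [-0.96 -0.23] F RT0 [ -1.7  -0.8 -14.1] M [ 1.04 -0.44  0.17] yaw [-1.000e-01  2.000e-02  2.994e+01]
```

>>> carry_out(moves=[[0,0,0,0,0,1],[0,0,0,0,0,0.5],[0,0,0,0,0,0]])

```text
time: 28.12
ee_pos: [0.6105, -0.0702, 0.2179]
eef_rot: [0.892, 0.351, 0.253, 0.129]
ft_force: [-10.8, -2.7, 12.2]
width: 0.0356
grip_force: 60.0
```

```bash
python3 -c "
from p import *
st2()"
```

```text
t 28.125 j [ 0.74 -0.01 -0.71  2.01  0.06  0.56 -0.83] p [ 0.6105 -0.0702  0.2179] F [-10.8  -2.7  12.2] M [-0.74  1.4  -0.42] w 0.035627708328829645 60.00125317834318
nut mid mm 54.44 off in RT0 mm [-1.77 -0.57] F RT0 [ -3.7  -2.2 -15.9] M [ 1.33 -0.95 -0.13] yaw [-1.100e-01 -4.000e-02  4.187e+01]
```

>>> carry_out(moves=[[0,0,0,0,0,0.8],[0,0,0,0,0,0]])

```text
time: 28.38
ee_pos: [0.6102, -0.0705, 0.2177]
eef_rot: [0.91, 0.301, 0.26, 0.115]
ft_force: [-13.8, -4.0, 12.1]
width: 0.0356
grip_force: 60.0
```

```bash
python3 -c "
from p import *
st2()"
```

```text
t 28.375 j [ 0.74 -0.01 -0.71  2.01  0.06  0.56 -0.95] p [ 0.6102 -0.0705  0.2177] F [-13.8  -4.   12.1] M [-0.85  1.57 -0.52] w 0.0356149250422248 60.002923803403974
nut mid mm 54.41 off in RT0 mm [-2.07 -0.81] F RT0 [ -5.3  -4.7 -17.4] M [ 1.49 -1.11 -0.11] yaw [-0.11 -0.06 48.31]
```

>>> carry_out(moves=[[0.02,-0.02,0,0,0,0.5],[0,0,0,0,0,0.5],[0,0,0,0,0,0]])

```text
time: 28.75
ee_pos: [0.6099, -0.0709, 0.2175]
eef_rot: [0.929, 0.236, 0.267, 0.098]
ft_force: [-16.3, -8.5, 13.7]
width: 0.0359
grip_force: 60.1
```

```bash
python3 -c "
from p import *
st2()"
```

```text
t 28.75 j [ 0.74 -0.01 -0.71  2.01  0.07  0.56 -1.09] p [ 0.6099 -0.0709  0.2175] F [-16.3  -8.5  13.7] M [-1.88  2.04 -0.67] w 0.035892003514661576 60.05090430378914
nut mid mm 54.41 off in RT0 mm [-2.48 -1.2 ] F RT0 [-10.   -5.5 -19.9] M [ 1.86 -2.09 -0.57] yaw [-0.18 -0.15 56.29]
```

Run:
```python
from m import *
from p import *
from bench import viewer
for f in(load("side3.npz"),load("side4.npz"),viewer.camera("side")):
    C=cloud(f).reshape(-1,3);d=C-SEAT2;a=d@N;rr=np.linalg.norm(d-a[:,None]*N,axis=1)
    m=(rr>.03)&(rr<.06)&(abs(a-.005)<.005);q=C[m];u,s_,v=np.linalg.svd(q-q.mean(0));n=v[2]*np.sign(v[2]@N)
    m2=(rr>.068)&(rr<.08)&(a>.02)&(a<.04);
    print(m.sum(),"floor",np.mean(a[m]),"angle",np.degrees(np.arccos(n@N)),"rim",m2.sum(),C[m2].mean(0).round(4))
st2()
```

```text
333 floor 0.004525793241655952 angle 0.24597391011710507 rim 380 [ 0.628  -0.0691  0.1906]
329 floor 0.004611906276338603 angle 0.185360935366941 rim 381 [ 0.6279 -0.0707  0.1906]
316 floor 0.004625226855600067 angle 0.5111854967664816 rim 297 [ 0.6302 -0.054   0.1912]
t 28.8 j [ 0.74 -0.01 -0.71  2.01  0.07  0.56 -1.09] p [ 0.6099 -0.0709  0.2175] F [-15.6  -8.8  12.8] M [-1.89  2.07 -0.67] w 0.035395674342165624 60.04544402472675
nut mid mm 54.41 off in RT0 mm [-2.5  -1.22] F RT0 [-10.2  -5.4 -18.7] M [ 1.89 -2.1  -0.57] yaw [-0.18 -0.15 56.26]
```

>>> carry_out(moves=[[0.03,-0.03,-0.01,0,0,0],[0,0,0,0,0,0]])

```text
time: 29.05
ee_pos: [0.6098, -0.0708, 0.2175]
eef_rot: [0.929, 0.236, 0.266, 0.098]
ft_force: [-10.7, -13.9, 8.0]
width: 0.036
grip_force: 60.1
```

```bash
python3 -c "
from p import *
st2()"
```

```text
t 29.05 j [ 0.74 -0.01 -0.71  2.01  0.07  0.56 -1.09] p [ 0.6098 -0.0708  0.2175] F [-10.7 -13.9   8. ] M [-2.79  1.69 -1.22] w 0.03596564651212365 60.056122317910194
nut mid mm 54.45 off in RT0 mm [-2.4  -1.23] F RT0 [-14.9  -3.6 -11.8] M [ 1.43 -3.12 -0.58] yaw [-0.23 -0.21 56.32]
```

>>> carry_out(moves=[[0,0,0,0,0,0.6],[0,0,0,0,0,0]])

```text
time: 29.3
ee_pos: [0.6095, -0.0713, 0.2173]
eef_rot: [0.939, 0.196, 0.27, 0.087]
ft_force: [-13.4, -15.0, 10.2]
width: 0.0351
grip_force: 60.0
```

```bash
python3 -c "
from p import *
st2()"
```

```text
t 29.3 j [ 0.74 -0.01 -0.71  2.01  0.07  0.57 -1.18] p [ 0.6095 -0.0713  0.2173] F [-13.4 -15.   10.2] M [-2.72  2.05 -1.69] w 0.035145102424627414 60.00182608142495
nut mid mm 54.44 off in RT0 mm [-2.91 -1.63] F RT0 [-16.1  -4.6 -15.1] M [ 1.8  -3.35 -0.16] yaw [-0.25 -0.25 61.24]
```

The hand is drifting sideways instead of tightening. I'll let go, recentre, turn the hand back 60° (one flat) and take a fresh grip to tighten properly.

>>> carry_out(moves=[[0,0,-0.01,0,0,0],[0,0,0,0,0,0],[0,0,0,0,0,0]], fingers=60)

```text
time: 29.68
ee_pos: [0.6106, -0.0652, 0.2176]
eef_rot: [0.938, 0.197, 0.271, 0.084]
ft_force: [-0.4, 0.3, 0.1]
width: 0.0559
grip_force: 0.0
```

Run:
```python
from p import *
from bench import viewer
p,q=st2()
c=viewer.camera("side");t=viewer.camera("top")
a=cv2.resize(crop(c,235,163,22,9),(400,400));b=cv2.resize(crop(t,281,140,22,9),(400,400))
np.savez("side5.npz",**c);np.savez("top5.npz",**t);cv2.imwrite("pics/s5.png",np.hstack([a,b]))
plan(p,q,[(SEAT2+N*.0592+RT0.apply([-.0001,-.0009,0]),RT0*rz(q and (RT0.inv()*q).as_euler("xyz",degrees=True)[2]-60),8)])
```

```text
t 29.675 j [ 0.73 -0.01 -0.71  2.01  0.07  0.56 -1.18] p [ 0.6106 -0.0652  0.2176] F [-0.4  0.3  0.1] M [0.02 0.68 0.1 ] w 0.055871622829077934 0.0
nut mid mm 54.38 off in RT0 mm [ 3.18 -1.01] F RT0 [ 0.3 -0.3 -0.3] M [ 0.68  0.02 -0.11] yaw [8.000e-02 3.000e-02 6.118e+01]
[[0, 0.01, 0, 0, 0, -0.94], [-0.01, 0.01, 0, 0, 0, -0.93], [-0.01, 0, 0, 0, 0, -0.94], [-0.01, 0.01, 0, 0, 0, -0.94], [0, 0.01, 0, 0, -0.01, -0.94], [-0.01, 0, 0, 0, 0, -0.93], [-0.01, 0, 0, 0, 0, -0.94], [-0.01, 0.01, 0, -0.01, 0, -0.94]]
end [ 0.6105 -0.0684  0.2177] [0.7141 0.6397 0.193  0.2088]
```

>>> carry_out(moves=[[0,0.01,0,0,0,-0.94],[-0.01,0.01,0,0,0,-0.93],[-0.01,0,0,0,0,-0.94],[-0.01,0.01,0,0,0,-0.94],[0,0.01,0,0,0,-0.94],[-0.01,0,0,0,0,-0.93],[-0.01,0,0,0,0,-0.94],[-0.01,0.01,0,0,0,-0.94],[0,0,0,0,0,0]])

```text
time: 30.9
ee_pos: [0.6104, -0.0687, 0.2177]
eef_rot: [0.715, 0.639, 0.193, 0.208]
ft_force: [-0.3, -0.1, -0.6]
width: 0.0599
grip_force: 0.0
```

View pics/s5.png

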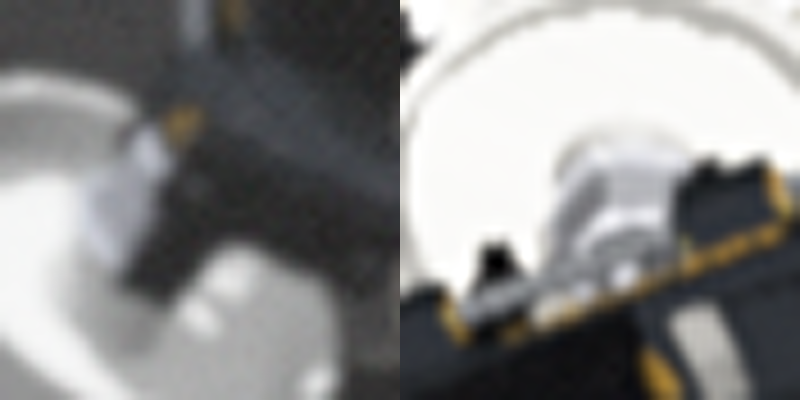

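```bash
python3 -c "
from p import *
st2()"
```

```text
t 30.9 j [ 0.73 -0.01 -0.7   2.01  0.06  0.56 -0.13] p [ 0.6104 -0.0687  0.2177] F [-0.3 -0.1 -0.6] M [ 0.02  0.61 -0.06] w 0.05988163715006716 0.0
nut mid mm 54.38 off in RT0 mm [-0.24 -0.79] F RT0 [-0.1 -0.6  0.4] M [ 0.61 -0.06  0.03] yaw [0.02 0.06 1.33]
```

The picture shows the nut standing on the boss, with the collar on it, at (120,215) in the side panel and (610,215) in the top panel, between the open fingers. Regripping.

>>> carry_out(moves=[[0,0,0,0,0,0],[0,0,0,0,0,0],[0,0,0,0,0,0],[0,0,0,0,0,0]], fingers=30, force=60)

```text
time: 31.4
ee_pos: [0.6102, -0.0689, 0.2176]
eef_rot: [0.715, 0.639, 0.193, 0.208]
ft_force: [-4.1, 1.1, 2.3]
width: 0.0355
grip_force: 60.0
```

```bash
python3 -c "
from p import *
st2()"
```

```text
t 31.4 j [ 0.73 -0.01 -0.7   2.01  0.06  0.56 -0.13] p [ 0.6102 -0.0689  0.2176] F [-4.1  1.1  2.3] M [0.16 0.97 0.07] w 0.03548157870721708 59.99145485784538
nut mid mm 54.41 off in RT0 mm [-0.51 -1.05] F RT0 [ 0.7 -2.2 -4.3] M [ 0.98  0.1  -0.03] yaw [0.05 0.04 1.36]
```

>>> carry_out(moves=[[0,0,0,0,0,0.75],[0,0,0,0,0,0]])

```text
time: 31.65
ee_pos: [0.61, -0.0691, 0.2174]
eef_rot: [0.747, 0.601, 0.203, 0.197]
ft_force: [-6.5, 0.0, 1.8]
width: 0.0353
grip_force: 60.0
```

```bash
python3 -c "
from p import *
st2()"
```

```text
t 31.65 j [ 0.73 -0.01 -0.7   2.01  0.06  0.56 -0.23] p [ 0.61   -0.0691  0.2174] F [-6.5  0.   1.8] M [-0.21  1.32  0.03] w 0.03530529815256767 60.0087793468947
nut mid mm 54.38 off in RT0 mm [-0.7 -1.3] F RT0 [-0.5 -4.5 -5. ] M [ 1.29 -0.26 -0.2 ] yaw [0.07 0.01 7.31]
```

>>> carry_out(moves=[[0,0,0,0,0,0.75],[0,0,0,0,0,0]])

```text
time: 31.9
ee_pos: [0.6099, -0.0691, 0.2174]
eef_rot: [0.778, 0.561, 0.213, 0.186]
ft_force: [-5.3, 0.3, 1.4]
width: 0.0354
grip_force: 60.0
```

```bash
python3 -c "
from p import *
st2()"
```

```text
t 31.9 j [ 0.73 -0.01 -0.7   2.01  0.06  0.56 -0.33] p [ 0.6099 -0.0691  0.2174] F [-5.3  0.3  1.4] M [-0.23  1.37 -0.  ] w 0.03538421021210875 60.00266213847681
nut mid mm 54.36 off in RT0 mm [-0.73 -1.34] F RT0 [-0.1 -3.7 -4. ] M [ 1.34 -0.3  -0.19] yaw [8.00e-02 1.00e-02 1.33e+01]
```

>>> carry_out(moves=[[0,0,0,0,0,1],[0,0,0,0,0,1],[0,0,0,0,0,0]])

```text
time: 32.28
ee_pos: [0.6095, -0.0697, 0.2171]
eef_rot: [0.849, 0.447, 0.237, 0.155]
ft_force: [-8.1, -1.6, 3.6]
width: 0.0358
grip_force: 59.6
```

```bash
python3 -c "
from p import *
st2()"
```

```text
t 32.275 j [ 0.73 -0.01 -0.7   2.01  0.06  0.57 -0.61] p [ 0.6095 -0.0697  0.2171] F [-8.1 -1.6  3.6] M [-0.63  1.79 -0.07] w 0.035809565243158745 59.55245303164702
nut mid mm 54.36 off in RT0 mm [-1.33 -1.86] F RT0 [-2.4 -4.7 -7.3] M [ 1.73 -0.69 -0.38] yaw [ 0.1  -0.09 29.3 ]
```

>>> carry_out(moves=[[0,0,0,0,0,0],[0,0,0,0,0,0],[0,0,0,0,0,0]], fingers=52)

```text
time: 32.65
ee_pos: [0.6106, -0.0689, 0.2179]
eef_rot: [0.848, 0.447, 0.238, 0.155]
ft_force: [-0.2, 0.1, 0.2]
width: 0.0507
grip_force: 0.0
```

>>> carry_out(moves=[[0,0,0,0,0,0],[0,0,0,0,0,0],[0,0,0,0,0,0],[0,0,0,0,0,0]], fingers=30, force=3)

```text
time: 33.15
ee_pos: [0.6101, -0.0686, 0.2174]
eef_rot: [0.848, 0.447, 0.238, 0.155]
ft_force: [-3.7, 1.9, 0.1]
width: 0.037
grip_force: 3.0
```

```bash
python3 -c "
from p import *
st2()"
```

```text
t 33.15 j [ 0.73 -0.01 -0.71  2.01  0.06  0.56 -0.61] p [ 0.6101 -0.0686  0.2174] F [-3.7  1.9  0.1] M [0.43 1.17 0.21] w 0.036980921413278335 2.991002606619304
nut mid mm 54.33 off in RT0 mm [-0.24 -1.23] F RT0 [ 1.6 -3.2 -2.2] M [ 1.2   0.39 -0.  ] yaw [9.000e-02 2.000e-02 2.933e+01]
```

>>> carry_out(moves=[[0,0,0,0,0,-0.5],[0,0,0,0,0,0],[0,0,0,0,0,0]], force=60)

```text
time: 33.52
ee_pos: [0.6105, -0.0681, 0.2177]
eef_rot: [0.832, 0.476, 0.233, 0.163]
ft_force: [1.4, 5.3, -2.5]
width: 0.0356
grip_force: 59.7
```

>>> carry_out(moves=[[0,0,0,0,0,0.75],[0,0,0,0,0,0.75],[0,0,0,0,0,0]])

```text
time: 33.9
ee_pos: [0.6101, -0.0686, 0.2175]
eef_rot: [0.877, 0.388, 0.248, 0.138]
ft_force: [-3.2, 3.1, -0.6]
width: 0.0357
grip_force: 61.1
```

```bash
python3 -c "
from p import *
st2()"
```

```text
t 33.9 j [ 0.73 -0.01 -0.71  2.01  0.06  0.56 -0.75] p [ 0.6101 -0.0686  0.2175] F [-3.2  3.1 -0.6] M [-0.34  1.22  1.54] w 0.03571554384723923 61.103456550627016
nut mid mm 54.38 off in RT0 mm [-0.2  -1.14] F RT0 [ 2.8 -3.3 -1.4] M [ 1.18  0.46 -1.54] yaw [ 6.000e-02 -1.000e-02  3.718e+01]
```

Real tightening torque at last: 1.5 N m, centred, at the expected angle (about 130° past the drop). A slight nudge more.

>>> carry_out(moves=[[0,0,0,0,0,0.3],[0,0,0,0,0,0]])

```text
time: 34.15
ee_pos: [0.6101, -0.0686, 0.2175]
eef_rot: [0.885, 0.37, 0.25, 0.133]
ft_force: [-3.8, 3.6, 0.2]
width: 0.0362
grip_force: 61.6
```

```bash
python3 -c "
from p import *
st2()"
```

```text
t 34.15 j [ 0.74 -0.01 -0.71  2.01  0.06  0.56 -0.79] p [ 0.6101 -0.0686  0.2175] F [-3.8  3.6  0.2] M [-0.51  1.36  1.88] w 0.0361631197236348 61.64982374408282
nut mid mm 54.39 off in RT0 mm [-0.16 -1.23] F RT0 [ 3.2 -3.3 -2.4] M [ 1.31  0.5  -1.92] yaw [ 7.000e-02 -1.000e-02  3.949e+01]
```

Snug at 1.9 N m. Releasing and backing off.

>>> carry_out(moves=[[0,0,0,0,0,0],[0,0,0,0,0,0],[0,0,0,0,0,0],[0,0,-0.3,0,0,0],[0,0,-0.8,0,0,0],[0,0,-1,0,0,0],[0,0,-1,0,0,0],[0,0,0,0,0,0]], fingers=70)

```text
time: 35.15
ee_pos: [0.5436, -0.063, 0.3255]
eef_rot: [0.885, 0.368, 0.253, 0.135]
ft_force: [0.3, -0.3, -1.0]
width: 0.07
grip_force: 0.0
```

Run:
```python
from m import *
from p import *
from bench import viewer
st2()
f=viewer.camera("side");C=cloud(f).reshape(-1,3);d=C-SEAT2;a=d@N;rr=np.linalg.norm(d-a[:,None]*N,axis=1)
m=(rr>.03)&(rr<.06)&(abs(a-.005)<.006);q=C[m];v=np.linalg.svd(q-q.mean(0))[2];print("floor",a[m].mean(),"ang",np.degrees(np.arccos(abs(v[2]@N))))
k=(rr<.022)&(a>.045)&(a<.085);print("nut pts",k.sum(),"top pctl",np.percentile(a[k],[50,90,97]))
k=(rr<.014)&(a>.06)&(a<.085);print("top face",k.sum(),np.median(a[k]))
e=(rr>.020)&(rr<.026)&(a>.03)&(a<.05);print("collar",e.sum(),np.percentile(a[e],[10,50,90]))
# bystanders unmoved
g0=load("top0.npz")["pixels"].astype(int);g1=viewer.camera("top")["pixels"].astype(int)
D=cv2.blur((abs(g1-g0).max(2)).astype(np.float32),(3,3))
for n,u,v in(("fit a",178,155),("fit c",379,158),("tape",131,165),("jar",264,230),("panS1",305,211),("panS2",230,190)): print(n,D[v-12:v+12,u-12:u+12].max())
```

```text
t 35.15 j [ 0.74 -0.29 -0.6   1.99 -0.24  0.82 -0.55] p [ 0.5436 -0.063   0.3255] F [ 0.3 -0.3 -1. ] M [ 0.    0.58 -0.03] w 0.07001802919765979 0.0
nut mid mm 181.27 off in RT0 mm [-0.91  1.66] F RT0 [-0.3 -0.3  1. ] M [ 0.58 -0.06 -0.  ] yaw [-0.29  0.14 39.72]
floor 0.004629309000541019 ang 0.14698668606460485
nut pts 175 top pctl [0.06398549 0.071693   0.07334291]
top face 31 0.06985216543445909
collar 53 [0.03196398 0.03912095 0.04240863]
fit a 8.777778
fit c 9.0
tape 6.6666665
jar 223.44444
panS1 183.66667
panS2 9.666667
```

Run:
```python
from m import *
from bench import viewer,r
g0=load("side0.npz")["pixels"].astype(int);g1=viewer.camera("side")["pixels"].astype(int)
D=cv2.blur((abs(g1-g0).max(2)).astype(np.float32),(3,3))
j=D[222:254,290:315].max();p=D[208:228,277:290].max();print("jar",j,"pan",p)
if j<25 and p<25: print(r.close_job())
```

```text
jar 79.111115 pan 12.444445
```

Run:
```python
from m import *
from bench import viewer,r
c0=load("side0.npz");c1=viewer.camera("side")
for c in(c0,c1):
    g=c["pixels"][215:260,285:320].astype(int);m=(g[...,0]>120)&(g[...,1]<70);y,x=np.nonzero(m);print(m.sum(),x.mean(),y.mean())
    k=(cloud(c)[215:260,285:320]);k=k[(k[...,2]>.05)&(k[...,2]<.09)];print(len(k),k.mean(0))
D=abs(c1["pixels"].astype(int)-c0["pixels"]).max(2)[215:260,285:320];y,x=np.nonzero(D>40);print(len(y),x.min(),x.max(),y.min(),y.max())
```

```text
118 18.60169491525424 14.61864406779661
230 [ 0.38131814 -0.01160779  0.06612748]
135 18.562962962962963 14.333333333333334
231 [ 0.38087276 -0.0116995   0.06587418]
132 10 27 9 17
```

The jar hasn't moved: its lid centroid and depth are unchanged, and the difference is only shading on the lid. Handing in.

```bash
python3 -c "
from bench import r
print(r.close_job())"
```

```text
the job is handed in; nothing more can be done
None
```

The job is handed in: the pan lies flat on the flange, and the nut was turned back until it dropped, run down clockwise snug on the boss (about 1.9 N m) and let go, about 35 s in; the checked bystanders had not moved, and my grip on the nut probably slipped during the first tightening try, so I regripped.

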